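# Load the kiln shelf

## Robot

A 6-joint arm with a two-finger parallel gripper is mounted at the origin on the work surface. World frame = base frame: x ahead of the robot, y to its left, z up, the work surface at z = 0. Lengths are in mm, angles in degrees, forces in N, time in s.
With the tool pointing down it reaches from about 325 to 900 mm from the base axis. Payload 3.5 kg.
Tool frame: the origin (TCP) lies at the very end of the fingers, on their centre line; the grasp point (between the pads) lies 19 mm behind it; z points along the fingers, x is the direction in which the jaws open and shut, and the axes are right-handed (so a half turn about z gives the same grasp; the last joint's range is limited). The gripper opens to 85 mm and grips with 20 to 120 N. Pads are 22 mm wide; open, the fingers measure 114 mm over their backs; the gripper's body (76 mm by 85 mm) begins 54 mm behind the grasp point. The pads swing forward as they close: fully open they stand 13 mm farther back than shut.
Start: joints at [60.711, 15.837, -1.513, 72.651, 0, 84.076], TCP at [247.875, 573.742, 231.313] pointing down, gripper open.
Joint ranges: [-178.77, 178.77], [-48.84, 107.48], [-61.69, 71.31], [-111.58, 123.2], [-90, 87.43], [-180, 180]. Speed limits (degrees/s): [147.25, 147.25, 180, 180, 180, 180].

## Interface

Orientations are given as a 3x3 rotation matrix whose columns are the frame's x, y, z axes.
In Python, from workcell import state, snapshot, close_job gives the robot as it stands.
- The arm moves only by the tool apply_moves, never from a script. Its argument "deltas" is a list of rows, each a list of 3 entries, a list of its own where there are three numbers: the finger opening in mm, from 0 to 85.4, then the shift along the tool's x, y, z in mm, then the turn about the tool's z in rad. In form: [[claw, [tx, ty, tz], turn], ...]. A call has exactly 5 rows; each row is the pose to reach, as a shift and turn from the pose commanded when the call began, along the tool's axes at that moment; what a row does not reach only later rows make up. A row lasts 1/8 s, in which the tool goes at most 62.5 mm and 10.7 degrees, less where a joint would pass 70% of its speed; a pose out of reach is approached as far as the arm can. A call with a gripper value outside its range is refused whole. The fingers move at their own pace and stop on an object; "newtons" is the grip in N (left out, the last holds). Time passes only in rows, so rows that repeat a pose let the fingers close, or fill a call up. It gives the time, the measured TCP pose, the force and the opening at its end, in the units of the state.
- state(): the state, without advancing time (a new reading comes with each control period).
- snapshot(name): name is "side" or "top"; returns a dict with "pixels" (420x560x3 uint8, blue, green, red), "range_z" (420x560 float32, mm along the optical axis (not along the pixel's ray), 0 where there is no reading), "fx", "fy", "cx", "cy" (pixels), "world_to_cam" (4x4, takes a point from world to camera coordinates). Camera axes: x right, y down, z forward; pixel columns grow to the right and rows downward; lengths in mm; the calibration is good to about 2 mm. A picture is of the moment at which its call begins.
- close_job(): hands the job in, once; it reports no verdict.
The state is a dict: "time": time; "joint_positions": joint angles; "joint_velocities": joint speeds; "joint_torque": joint torques, N m; "position": TCP position; "tcp_rot": TCP orientation; "wrist_force": force on the tool from outside, world axes, zero at the start; "torque": the same for the moment, N m; "width": opening from 0.0 (shut) to 1.0 (fully open).
Only numpy, scipy, OpenCV 4.12 (cv2) and the standard library are available. Lean on these libraries where they do the work, as an engineer would, in place of code of your own. Each camera call takes 0.05 s, during which the arm holds its last target.

## Task

Load the kiln shelf: stand the round-bellied jar on it, in the middle between the two kiln posts, then lay the bat (the loose flat slab) centrally across the tops of both posts, over the jar, in line with them, and stand the cup upright on the middle of the bat. Stand the bottle in the middle of the setter disc that is next to the square post. Keep the jar, cup and bottle from tipping over on the way, leave the closed glaze jar at the side where it is, and let go of everything.

Things in the scene. Friction and masses are not known exactly. Their poses are not given: they have to be found in the camera images.
- kiln_shelf: fixed kiln shelf, a pale cream fireclay slab 120 x 400 x 15 mm lying flat on the table (z = 0). Origin: centre of its underside; its long axis is its own y (roughly the robot's left-right, turned by up to 0.15 rad), its x points away from the robot, its z up. Top face 15 mm above the origin. Along its centre line stand or lie, fixed, from end to end: a disc (y = +160 mm), a post (+80 mm), free space for the jar (0), a post (-80 mm), a disc (-160 mm).
- square_post: fixed upright kiln post of greyish-brown fireclay, square in section, 36 x 36 mm, 80 mm tall, standing on the kiln shelf. Origin: centre of its foot, on the shelf's top face (15 mm above the table); the post's top is 80 mm above the origin. It stands 80 mm from the shelf's centre along the shelf's long axis; the other post stands 80 mm to the other side. Which end it is at changes from start to start.
- round_post: fixed upright kiln post of greyish-brown fireclay, round in section, 36 mm diameter, 80 mm tall, standing on the kiln shelf. Origin: centre of its foot, on the shelf's top face (15 mm above the table); the post's top is 80 mm above the origin. It stands 80 mm from the shelf's centre along the shelf's long axis; the other post stands 80 mm to the other side. Which end it is at changes from start to start.
- disc_a: fixed setter disc of greyish-brown fireclay, 64 mm diameter, 6 mm thick, lying on the kiln shelf near its left end (the shelf's +y), 160 mm from the shelf's centre and so 80 mm beyond the post at that end. Origin: centre of its underside, 15 mm above the table; its top face is 6 mm above the origin (21 mm above the table).
- disc_b: fixed setter disc of greyish-brown fireclay, 64 mm diameter, 6 mm thick, lying on the kiln shelf near its right end (the shelf's -y), 160 mm from the shelf's centre and so 80 mm beyond the post at that end. Origin: centre of its underside, 15 mm above the table; its top face is 6 mm above the origin (21 mm above the table).
- jar_center (a point): loose squat terracotta jar with a round belly and a small dark mouth, 60 mm tall, 0.13 to 0.21 kg. Point: on its axis, half-way up (30 mm above its foot); z up its axis. The belly is a straight 56 mm diameter from 16 to 44 mm above the foot: grip there. Starts upright on the table.
- bat_center (a point): loose bat: flat pale cream fireclay slab 210 x 60 x 12 mm, 0.24 to 0.39 kg. Point: its middle, half-way up its thickness (6 mm above its underside); x along its 210 mm length, y along its 60 mm width, z up. Starts flat on the table, its length within about 0.25 rad of the robot's left-right. Laid across the posts it rests with this point 101 mm above the table.
- cup_center (a point): loose open terracotta cup without a handle, 50 mm tall, 54 mm outer diameter at the rim tapering straight down to 43 mm at the foot (49 mm half-way up), wall 4 mm, 0.06 to 0.11 kg. Point: on its axis, half-way up (25 mm above its foot); z up its axis. Starts upright on the table.
- bottle_center (a point): loose terracotta bottle vase, 112 mm tall, with a 56 mm belly and a slim neck, 0.17 to 0.29 kg. Point: on its axis, half-way up (56 mm above its foot); z up its axis. The neck is a straight 26 mm diameter from 70 to 102 mm above the foot (14 to 46 mm above the point): grip there; above it a lip of 36 mm diameter. Starts upright on the table.
- glaze_jar: bystander, loose: closed grey jar of glaze with a white lid, 70 mm diameter, 90 mm tall, on the table to the left of the shelf; not to be disturbed. Origin: centre of its underside.
Not all that is in view belongs to the job. What is shaped like the part that bears jar_center but green or yellow is not meant.

How it is judged:
By the outcome, as a careful person would: the job done as asked, in the order asked, and still so for the second after the job is handed in, with the robot touching nothing.
It also fails if it takes over 109 s, if anything falls off the work surface, if the arm or the gripper's body presses on something with over 40 N, if the wrist force passes 120 N, or if a joint passes its speed limit or range.

## Working session

There is one attempt and no reset: what is moved stays moved. The work goes in short steps, Python scripts to look and compute and a tool call to move; the robot and the scene stay as the last step left them, time stands still between calls to the robot, and variables do not carry over. Pictures are saved under pics/ and viewed, and the job is handed in when it is done.

Besides the shell and the picture viewer there is one more tool, called after ">>>" in YAML: its name, and indented under it one key for each argument. apply_moves: Moves the arm, as the interface text tells. Its arguments: {"type":"object","properties":{"deltas":{"type":"array"},"newtons":{"type":"number"}},"required":["deltas"]}

```bash
ls; mkdir -p pics; python3 - <<'E'
from workcell import state, snapshot
import cv2, numpy as np
s=state(); print({k:np.round(v,3).tolist() for k,v in s.items()})
for n in("top","side"):
    d=snapshot(n); cv2.imwrite(f"pics/{n}0.png",d["pixels"]); np.savez(f"{n}0.npz",**d)
    print(n,d["fx"],d["fy"],d["cx"],d["cy"]); print(np.round(d["world_to_cam"],4))
E
```

```text
pics
{'time': 0.0, 'joint_positions': [60.711, 15.88, -1.597, 72.65, -0.001, 84.075], 'joint_velocities': [-0.074, 0.04, 0.149, -0.032, -0.092, 0.029], 'joint_torque': [0.001, -44.55, 29.52, 0.016, -0.0, 0.0], 'position': [247.497, 573.07, 230.15], 'tcp_rot': [[0.397, 0.918, -0.001], [0.918, -0.397, -0.002], [-0.002, -0.0, -1.0]], 'wrist_force': [-0.756, -0.27, -0.481], 'torque': [0.028, -0.013, 0.068], 'width': 1.001}
top 514.5336709657325 514.5336709657325 278.28974152093974 211.4338495040639
[[ 1.2100000e-02 -9.9990000e-01 -5.5000000e-03  5.3983400e+01]
 [-9.8260000e-01 -1.0900000e-02 -1.8520000e-01  5.1975600e+02]
 [ 1.8520000e-01  7.7000000e-03 -9.8270000e-01  1.2640617e+03]
 [ 0.0000000e+00  0.0000000e+00  0.0000000e+00  1.0000000e+00]]
side 408.5387817663771 408.5387817663771 278.36493827772654 212.88424260488048
[[ 7.245000e-01 -6.892000e-01 -1.200000e-02 -3.111455e+02]
 [-4.711000e-01 -4.824000e-01 -7.385000e-01  3.201335e+02]
 [ 5.032000e-01  5.407000e-01 -6.742000e-01  6.571106e+02]
 [ 0.000000e+00  0.000000e+00  0.000000e+00  1.000000e+00]]
```

View pics/top0.png

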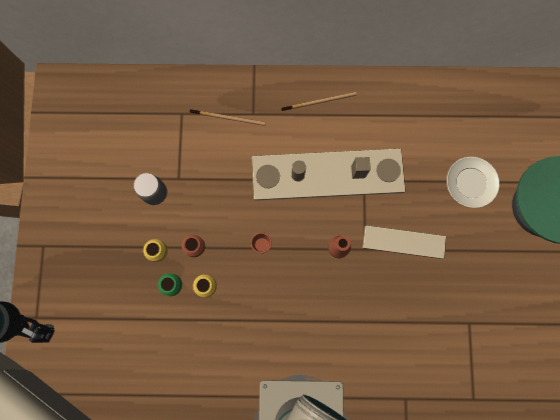

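View pics/side0.png

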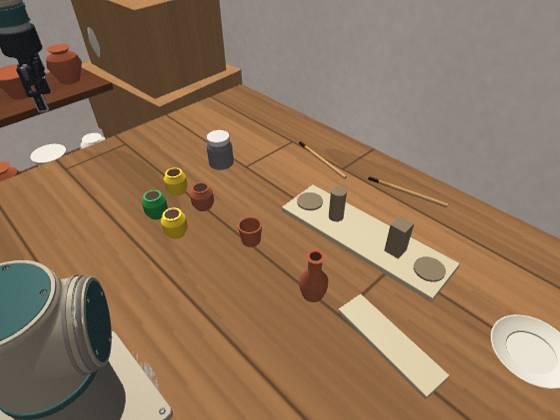

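The top view shows these parts:
- the shelf around (328,174), with the round post at (299,170), the square post at (362,168) and the discs at (268,176) and (388,170)
- a terracotta jar at (193,245), the cup at (262,243), the bottle at (340,245), the bat at (404,242) and the glaze jar at (148,187)

Jar candidates are terracotta (193,245), yellow (154,250) and (204,286), and green (170,285). The terracotta one fits the description. I'll confirm that with a crop and measure.

```bash
cat > h.py <<'E'
import numpy as np, cv2
from workcell import state, snapshot
class V:
    def __init__(s,d):
        s.im=d["pixels"]; s.r=d["range_z"]; s.K=[float(d[k]) for k in("fx","fy","cx","cy")]; s.T=np.array(d["world_to_cam"]).astype(float)
        s.R=s.T[:3,:3]; s.c=-s.R.T@s.T[:3,3]
        v,u=np.mgrid[:420,:560]; fx,fy,cx,cy=s.K
        rays=np.stack([(u-cx)/fx,(v-cy)/fy,np.ones(u.shape)],-1)@s.R
        s.rays=rays; s.P=s.c+rays*s.r[...,None].astype(float)
    def plane(s,uv,z):
        uv=np.atleast_2d(np.array(uv,float)); fx,fy,cx,cy=s.K
        d=np.stack([(uv[:,0]-cx)/fx,(uv[:,1]-cy)/fy,np.ones(len(uv))],-1)@s.R
        return (s.c+d*((z-s.c[2])/d[:,2])[:,None])
    def proj(s,p):
        q=s.R@np.array(p,float)+s.T[:3,3]; return s.K[0]*q[0]/q[2]+s.K[2], s.K[1]*q[1]/q[2]+s.K[3]
def load(n): return V(dict(np.load(n)))
def rect(p):
    (c,wh,a)=cv2.minAreaRect(p[:,:2].astype(np.float32)); 
    if wh[0]<wh[1]: wh=wh[::-1]; a-=90
    return np.round(c,1),np.round(wh,1),round((a+90)%180-90,2)
def circ(pts):
    A=np.c_[2*pts[:,:2],np.ones(len(pts))]; b=(pts[:,:2]**2).sum(1)
    s=np.linalg.lstsq(A,b,rcond=None)[0]; return np.round([s[0],s[1],np.sqrt(s[2]+s[0]**2+s[1]**2)],1)
E
python3 - <<'E'
from h import *
t=load("top0.npz"); s=load("side0.npz")
hsv=cv2.cvtColor(t.im,cv2.COLOR_BGR2HSV)
for n,(u,v) in dict(shelf=(328,190),bat=(404,242),jar=(193,238),jarm=(193,245),cup=(262,243),bot=(338,252),disc=(268,176),sq=(362,162),rd=(299,165),wood=(300,300)).items():
    print(n,hsv[v,u],np.round(t.P[v,u],1))
for n,b in dict(shelf=(245,140,415,210),bat=(355,215,455,265)).items():
    x0,y0,x1,y1=b
    for nm,lo in (("pale",0),):
        m=np.zeros((420,560),np.uint8); m[y0:y1,x0:x1]=((hsv[...,2]>140)&(hsv[...,1]<95))[y0:y1,x0:x1]
        cs=max(cv2.findContours(m,0,1)[0],key=cv2.contourArea)
        print(n,m.sum()//255 if m.max()>1 else m.sum(),rect(t.plane(cs[:,0],15 if n=="shelf" else 12)))
Z=t.P[...,2]
for n,(b,zz) in dict(sq=((345,145,375,185),(90,100)),rd=((285,150,310,185),(90,100)),jar=((178,230,210,262),(50,66)),cup=((248,228,276,258),(44,56)),bot=((325,230,355,262),(106,118)),glaze=((130,165,170,210),(84,96)),d1=((252,160,285,193),(18.5,24)),d2=((373,155,405,187),(18.5,24))).items():
    x0,y0,x1,y1=b; P=t.P[y0:y1,x0:x1].reshape(-1,3); P=P[(P[:,2]>zz[0])&(P[:,2]<zz[1])]
    if len(P)>4: print(n,len(P),np.round(np.median(P[:,2]),1),np.round(P.mean(0),1),cv2.minEnclosingCircle(P[:,:2].astype(np.float32)),rect(P))
cv2.imwrite("pics/c1.png",cv2.resize(t.im[140:300,120:460],None,fx=2.3,fy=2.3,interpolation=2))
cv2.imwrite("pics/c2.png",cv2.resize(s.im[150:300,120:340],None,fx=3.5,fy=3.5,interpolation=2))
E
```

```text
shelf [ 19  65 187] [584.4 -70.1  15. ]
bat [ 19  65 187] [ 448.8 -266.    13.7]
jar [  8 147  80] [446.3 272.3  63.7]
jarm [  8 121  42] [429.4 272.4  58.4]
cup [  8 157 148] [443.5 101.9   1.9]
bot [  8 154  83] [415.7 -89.9  61.2]
disc [ 18  79 122] [619.1  88.5  21.5]
sq [ 18  81 123] [ 638.8 -148.4   94.3]
rd [ 17  82 122] [629.5   9.2  93.8]
wood [ 14 132 124] [297.8   2.    1.9]
shelf 5044 (array([630.1, -68.8]), array([400.1, 118.8]), -86.4)
bat 1829 (array([ 450.8, -265.7]), array([210.8,  58.7]), 82.92)
sq 195 95.1 [ 634.2 -149.2   95.1] ((634.0523681640625, -149.8499755859375), 24.009536743164062) (array([ 634.6, -149.4]), array([36.7, 36.6]), 2.31)
rd 144 95.1 [624.5  10.1  94.8] ((624.4852905273438, 10.470231056213379), 18.14006233215332) (array([624.6,  10.5]), array([34.8, 32.6]), 0.93)
jar 244 59.9 [430.9 275.9  59.2] ((431.0700378417969, 274.7123718261719), 25.224422454833984) (array([431.6, 277. ]), array([46.9, 44.2]), 9.12)
cup 107 49.7 [440.9 103.1  49.6] ((439.04278564453125, 103.13512420654297), 26.53965950012207) (array([439.9, 102.7]), array([51.2, 50.7]), 1.14)
bot 172 112.0 [432.4 -95.5 112.2] ((432.2167053222656, -95.80717468261719), 17.85184097290039) (array([432.4, -95. ]), array([34.3, 34.2]), -63.29)
glaze 460 89.4 [575.9 391.   89.5] ((575.952880859375, 392.136474609375), 31.7447452545166) (array([576.4, 391.6]), array([61.4, 59.8]), -88.14)
d1 360 21.1 [617.7  88.7  21. ] ((615.313232421875, 86.50106048583984), 51.11532974243164) (array([619.4,  87.3]), array([87.3, 81.9]), 0.63)
d2 360 20.8 [ 638.8 -228.2   21. ] ((638.1729736328125, -230.91920471191406), 56.984676361083984) (array([ 637.7, -228.8]), array([85.4, 80.6]), -0.08)
```

View pics/c1.png

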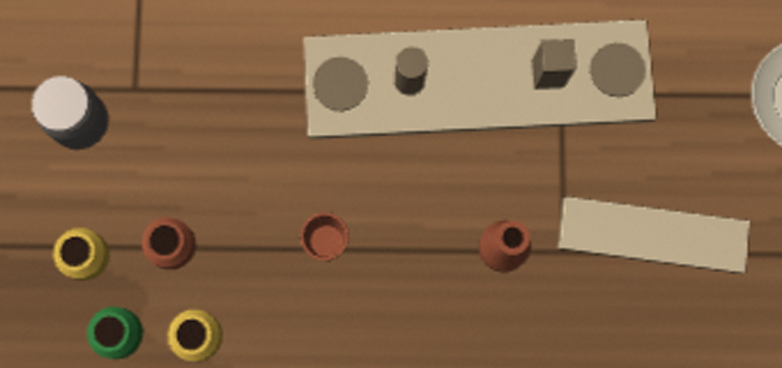

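View pics/c2.png

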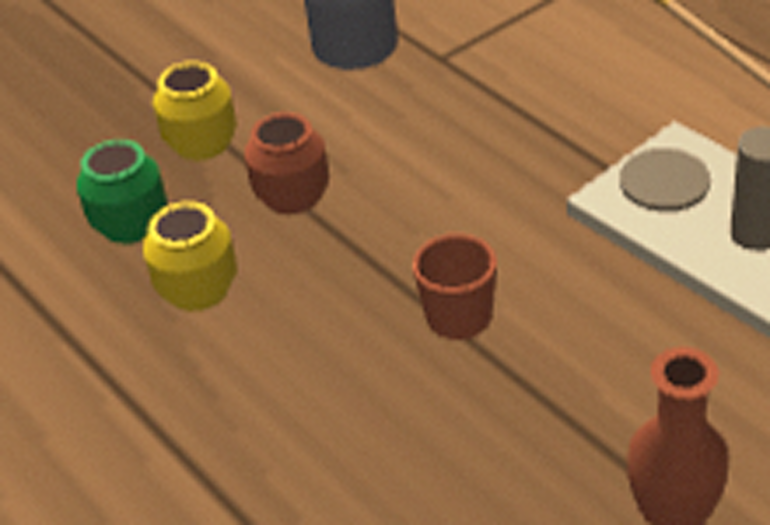

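The crops confirm it: the terracotta jar (top (193,245), side (201,195)) stands among two yellow jars and one green one. Next I'll refine the jar position and its clearances, and cross-check against the side view.

```bash
cat >> h.py <<'E'
import json,os
def cmd(): 
    return json.load(open("cmd.json"))
def setc(x,y,z,yaw): json.dump([x,y,z,yaw],open("cmd.json","w"))
def axes(yaw):
    a=np.radians(yaw); X=np.array([np.cos(a),np.sin(a)]); return X,np.array([X[1],-X[0]])
def app(tx,ty,tz,turn):
    x,y,z,w=cmd(); X,Y=axes(w); p=np.array([x,y])+tx*X+ty*Y; setc(p[0],p[1],z-tz,w-np.degrees(turn))
def go(x,y,z,yaw):
    c=cmd(); X,Y=axes(c[3]); d=np.array([x-c[0],y-c[1]])
    print("delta",np.round([d@X,d@Y,c[2]-z],1),"turn",round(np.radians(c[3]-yaw),3))
def st():
    s=state(); R=np.array(s["tcp_rot"]); print("t",round(s["time"],2),"pos",np.round(s["position"],1),"yaw",round(np.degrees(np.arctan2(R[1,0],R[0,0])),2),"tilt",np.round(R[:2,2],3),"F",np.round(s["wrist_force"],1),"open",round(s["width"]*85.4,1),"cmd",np.round(cmd(),1)); return s
E
python3 - <<'E'
from h import *
for n,src,seeds in(("top","top0.npz",dict(jar=(193,245),Y1=(154,250),G=(170,285),Y2=(204,286))),("side","side0.npz",dict(jar=(201,188)))):
    t=load(src); hsv=cv2.cvtColor(t.im,cv2.COLOR_BGR2HSV)
    for k,(u,v) in seeds.items():
        m=((hsv[...,2]<62)).astype(np.uint8)
        _,l=cv2.connectedComponents(m); 
        cs=cv2.findContours((l==l[v,u]).astype(np.uint8),0,1)[0]; c=max(cs,key=cv2.contourArea)
        print(n,k,l[v,u],circ(t.plane(c[:,0],60)))
# side cross-check: terracotta pts
s=load("side0.npz"); 
for n,(b,zz) in dict(jar=((185,175,220,215),(57,63)),cup=((235,212,268,250),(45,53)),bot=((298,245,332,305),(108,115)),sq=((380,210,416,262),(93,97)),rd=((325,182,350,225),(93,97))).items():
    x0,y0,x1,y1=b; P=s.P[y0:y1,x0:x1].reshape(-1,3); P=P[(P[:,2]>zz[0])&(P[:,2]<zz[1])]
    if len(P)>4: print(n,len(P),np.round(np.median(P[:,2]),1),cv2.minEnclosingCircle(P[:,:2].astype(np.float32)))
setc(247.875,573.742,231.313,66.6); st(); go(431,275.3,150,45)
x0,y0,x1,y1=298,245,332,305
P=s.P[y0:y1,x0:x1].reshape(-1,3); h=cv2.cvtColor(s.im,cv2.COLOR_BGR2HSV)[y0:y1,x0:x1].reshape(-1,3)
for z in range(40,112,5):
    q=P[(h[:,0]<10)&(abs(P[:,2]-z)<2.5)]; 
    if len(q): print(z,round(np.ptp(q@[0.7245,-0.6892,0]),1),end=' ')
E
```

```text
top jar 12 [431.7 277.3  14.1]
top Y1 14 [418.9 374.2  13.6]
top G 21 [332.3 332.1  14.7]
top Y2 22 [330.9 244.3  13.8]
side jar 0 [1042.6  664.1 1170. ]
jar 156 61.0 ((434.0495910644531, 278.4527282714844), 22.42241096496582)
cup 163 49.5 ((440.9898986816406, 103.6600341796875), 27.556869506835938)
bot 231 112.8 ((434.919921875, -94.906982421875), 18.563613891601562)
sq 201 95.2 ((636.132568359375, -149.25209045410156), 23.50193977355957)
rd 126 95.5 ((625.5431518554688, 10.960351943969727), 18.874305725097656)
t 0.1 pos [247.5 573.1 230.2] yaw 66.63 tilt [-0.001 -0.002] F [ 0.6 -0.9 -0.4] open 85.5 cmd [247.9 573.7 231.3  66.6]
delta [-201.2  286.6   81.3] turn 0.377
40 52.0 45 51.9 50 50.5 55 46.5 60 41.9 65 34.3 70 28.5 75 24.6 80 22.4 85 22.0 90 22.1 95 23.7 100 23.7 105 16.8 110 33.1
```

>>> apply_moves:
  deltas:
    - [75, [-20, 29, 0], 0.05]
    - [75, [-50, 72, 10], 0.15]
    - [75, [-85, 121, 25], 0.25]
    - [75, [-120, 172, 45], 0.377]
    - [75, [-155, 220, 60], 0.377]
  newtons: 60

```text
time: 0.72
position: [388.1, 343.4, 170.6]
tcp_rot: [[0.707, 0.707, -0.0], [0.707, -0.707, -0.0], [-0.001, 0.0, -1.0]]
wrist_force: [0.6, 0.6, -0.0]
width: 0.877
```

```bash
python3 -c "
from h import *
app(-155,220,60,.377); st(); go(432,277,90,45); go(432,277,9,45)"
```

```text
t 0.72 pos [388.1 343.4 170.6] yaw 45.02 tilt [-0. -0.] F [ 0.6  0.6 -0. ] open 74.9 cmd [388.2 344.1 171.3  45. ]
delta [-16.5  78.4  81.3] turn -0.0
delta [-16.5  78.4 162.3] turn -0.0
```

>>> apply_moves:
  deltas:
    - [75, [-8, 40, 20], 0]
    - [75, [-16.5, 78.4, 50], 0]
    - [75, [-16.5, 78.4, 100], 0]
    - [75, [-16.5, 78.4, 145], 0]
    - [75, [-16.5, 78.4, 161], 0]

```text
time: 1.35
position: [428.7, 276.6, 7.7]
tcp_rot: [[0.707, 0.707, -0.006], [0.707, -0.707, -0.003], [-0.006, -0.002, -1.0]]
wrist_force: [-0.9, 0.5, 0.1]
width: 0.879
```

>>> apply_moves:
  deltas:
    - [75, [0, 0, 0], 0]
    - [50, [0, 0, 0], 0]
    - [45, [0, 0, 0], 0]
    - [45, [0, 0, 0], 0]
    - [45, [0, 0, 0], 0]

```text
time: 1.98
position: [433.5, 279.3, 12.9]
tcp_rot: [[0.706, 0.708, 0.004], [0.708, -0.707, 0.002], [0.004, 0.001, -1.0]]
wrist_force: [-0.6, -0.3, 6.6]
width: 0.64
```

```bash
python3 -c "
from h import *
app(-16.5,78.4,161,0); st(); go(432,277,100,45); 
s=snapshot('side'); cv2.imwrite('pics/s1.png',cv2.resize(s['pixels'][100:300,100:400],None,fx=2.5,fy=2.5))"
```

```text
t 1.98 pos [433.5 279.3  12.9] yaw 45.05 tilt [0.004 0.002] F [-0.6 -0.3  6.6] open 54.6 cmd [432.  277.   10.3  45. ]
delta [ -0.    0.  -89.7] turn -0.0
```

View pics/s1.png

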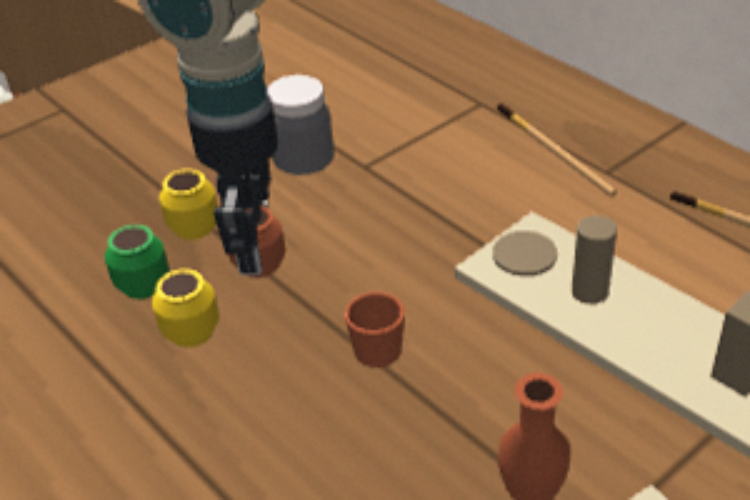

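The jar is gripped at about 55 mm, and its foot pressed slightly on the table as the pads swung forward. I'll lift it and carry it high over the posts.

>>> apply_moves:
  deltas:
    - [45, [0, 0, -8], 0]
    - [45, [0, 0, -28], 0]
    - [45, [0, 0, -58], 0]
    - [45, [0, 0, -93], 0]
    - [45, [0, 0, -125], 0]

```text
time: 2.65
position: [431.3, 278.1, 137.1]
tcp_rot: [[0.707, 0.708, 0.0], [0.708, -0.707, 0.0], [0.0, 0.0, -1.0]]
wrist_force: [0.4, 0.4, -2.4]
width: 0.64
```

```bash
python3 -c "
from h import *
app(0,0,-125,0); st(); go(630,-69.3,150,3.58)"
```

```text
t 2.65 pos [431.3 278.1 137.1] yaw 45.04 tilt [0. 0.] F [ 0.4  0.4 -2.4] open 54.7 cmd [432.  277.  135.3  45. ]
delta [-104.9  384.9  -14.7] turn 0.723
```

>>> apply_moves:
  deltas:
    - [45, [-4, 14, -3], 0.03]
    - [45, [-12, 45, -8], 0.1]
    - [45, [-24, 88, -12], 0.22]
    - [45, [-37, 136, -14], 0.34]
    - [45, [-50, 184, -14], 0.46]

```text
time: 3.28
position: [526.2, 110.6, 148.3]
tcp_rot: [[0.949, 0.315, -0.002], [0.315, -0.949, -0.0], [-0.002, -0.0, -1.0]]
wrist_force: [0.4, 0.6, -1.8]
width: 0.642
```

```bash
python3 -c "
from h import *
app(-50,184,-14,.46); st(); go(630,-69.3,150,3.58)"
```

```text
t 3.27 pos [526.2 110.6 148.3] yaw 18.39 tilt [-0.002 -0.   ] F [ 0.4  0.6 -1.8] open 54.8 cmd [526.7 111.5 149.3  18.6]
delta [ 40.  204.4  -0.7] turn 0.263
```

>>> apply_moves:
  deltas:
    - [45, [9, 46, 0], 0.08]
    - [45, [18, 92, 0], 0.15]
    - [45, [27, 138, 0], 0.21]
    - [45, [36, 182, 0], 0.25]
    - [45, [40, 204.4, 0], 0.263]

```text
time: 3.9
position: [629.7, -70.8, 147.9]
tcp_rot: [[0.998, 0.059, -0.002], [0.059, -0.998, 0.0], [-0.002, -0.0, -1.0]]
wrist_force: [0.0, 1.0, -1.8]
width: 0.639
```

>>> apply_moves:
  deltas:
    - [45, [0, 0, 5], 0]
    - [45, [0, 0, 20], 0]
    - [45, [0, 0, 45], 0]
    - [45, [0, 0, 70], 0]
    - [45, [0, 0, 85], 0]

```text
time: 4.53
position: [627.2, -66.3, 62.0]
tcp_rot: [[0.998, 0.065, -0.004], [0.065, -0.998, 0.001], [-0.004, -0.001, -1.0]]
wrist_force: [-0.4, -0.2, -1.8]
width: 0.634
```

```bash
cat > seen.py <<'E'
from h import *
import sys
def terra(v,box=None):
    hsv=cv2.cvtColor(v.im,cv2.COLOR_BGR2HSV); return (hsv[...,0]<12)&(hsv[...,1]>125)
def near(v,c,r,z0,z1,col=False):
    P=v.P; m=(np.hypot(P[...,0]-c[0],P[...,1]-c[1])<r)&(P[...,2]>z0)&(P[...,2]<z1)
    if col: m&=terra(v)
    return P[m]
E
python3 - <<'E'
from seen import *
app(40,204.4,0,.263); app(0,0,85,0); st()
for n in("top","side"):
    d=snapshot(n); np.savez(n+"1.npz",**d); v=V(d); 
    u,w=map(int,v.proj([630,-69,50])); cv2.imwrite(f"pics/{n}2.png",cv2.resize(v.im[max(w-75,0):w+75,u-100:u+100],None,fx=3,fy=3))
    P=near(v,(630,-69),45,16,140,True); print(n,len(P),np.round(P.min(0),1),np.round(P.max(0),1))
    for z in range(10,100,6):
        q=P[abs(P[:,2]-z)<3]; 
        if len(q): print(z,len(q),np.round(q[:,:2].min(0),1),np.round(q[:,:2].max(0),1))
E
```

```text
t 4.53 pos [627.2 -66.3  62. ] yaw 3.71 tilt [-0.004  0.001] F [-0.4 -0.2 -1.8] open 54.1 cmd [630.  -69.3  64.3   3.6]Traceback (most recent call last):
  File "<stdin>", line 6, in <module>
    return umr_minimum(a, axis, None, out, keepdims, initial, where)
ValueError: zero-size array to reduction operation minimum which has no identity
```

View pics/top2.png

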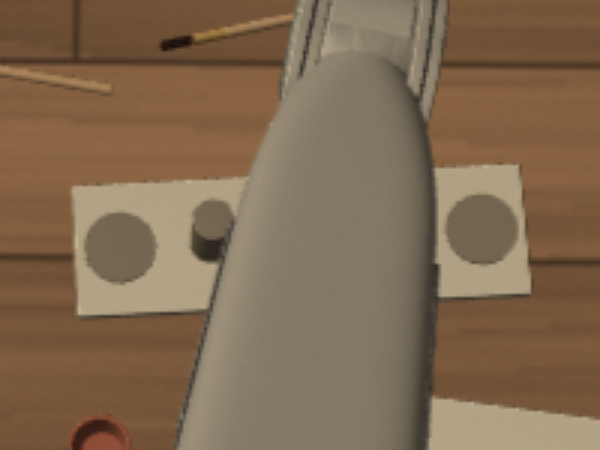

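```bash
python3 - <<'E'
from seen import *
st()
for n in("side",):
    d=snapshot(n); np.savez(n+"1.npz",**d); v=V(d); 
    u,w=map(int,v.proj([630,-69,50])); cv2.imwrite(f"pics/{n}2.png",cv2.resize(v.im[max(w-75,0):w+75,u-100:u+100],None,fx=3,fy=3))
    P=near(v,(630,-69),45,16,140,True); print(n,len(P),np.round(P.min(0),1),np.round(P.max(0),1))
    L=P@[0.7245,-0.6892,0]
    for z in range(10,120,6):
        k=abs(P[:,2]-z)<3
        if k.sum(): print(z,k.sum(),np.round([L[k].min(),L[k].max(),L[k].min()/2+L[k].max()/2],1))
    print(np.dot([630,-69.3],[0.7245,-0.6892]))
st()
E
```

```text
t 4.58 pos [626.4 -66.3  60.4] yaw 3.69 tilt [-0.006  0.002] F [ 0.1  0.1 -2.8] open 54.7 cmd [630.  -69.3  64.3   3.6]
side 373 [598.2 -96.2  46.6] [654.1 -49.8 132.5]
46 1 [490.3 490.3 490.3]
52 9 [488.5 507.9 498.2]
58 9 [490.6 513.7 502.2]
64 20 [489.4 516.6 503. ]
70 27 [489.9 521.5 505.7]
76 33 [491.  522.3 506.7]
82 28 [490.2 524.5 507.3]
88 34 [491.9 525.5 508.7]
94 72 [491.2 527.4 509.3]
100 46 [484.8 524.7 504.8]
106 69 [483.5 521.3 502.4]
112 23 [485.8 519.5 502.6]
118 1 [489.5 489.5 489.5]
504.19656
t 4.62 pos [626.9 -66.6  61.8] yaw 3.68 tilt [-0.006  0.001] F [-0.  -0.  -1.3] open 54.7 cmd [630.  -69.3  64.3   3.6]
```

View pics/side2.png

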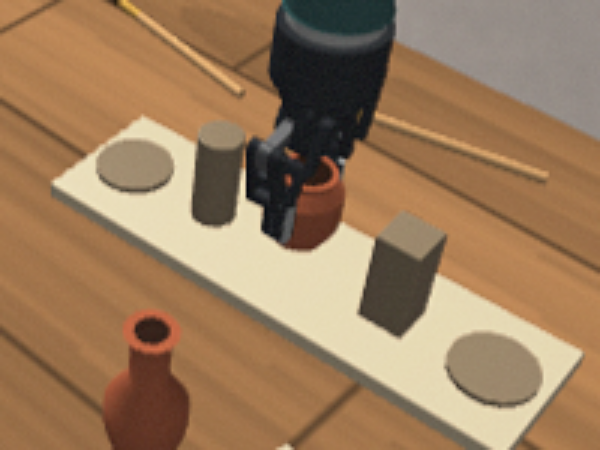

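>>> apply_moves:
  deltas:
    - [45, [0, 0, 8], 0]
    - [45, [0, 0, 18], 0]
    - [45, [0, 0, 26], 0]
    - [45, [0, 0, 30], 0]
    - [45, [0, 0, 30], 0]

```text
time: 5.25
position: [629.4, -68.0, 34.2]
tcp_rot: [[0.998, 0.063, -0.001], [0.063, -0.998, 0.0], [-0.001, -0.0, -1.0]]
wrist_force: [0.3, 0.3, -1.4]
width: 0.636
```

```bash
python3 - <<'E'
from seen import *
app(0,0,30,0)
for i in range(2):
  v=V(snapshot("side")); st()
u,w=map(int,v.proj([630,-69,50])); cv2.imwrite(f"pics/side3.png",cv2.resize(v.im[max(w-75,0):w+75,u-100:u+100],None,fx=3,fy=3))
E
```

```text
t 5.3 pos [629.8 -68.1  34.6] yaw 3.6 tilt [-0.  0.] F [-0.8 -0.5 -2.4] open 54.6 cmd [630.  -69.3  34.3   3.6]
t 5.35 pos [630.  -68.2  34.8] yaw 3.6 tilt [ 0. -0.] F [ 0.6 -0.8 -1.3] open 54.5 cmd [630.  -69.3  34.3   3.6]
```

View pics/side3.png

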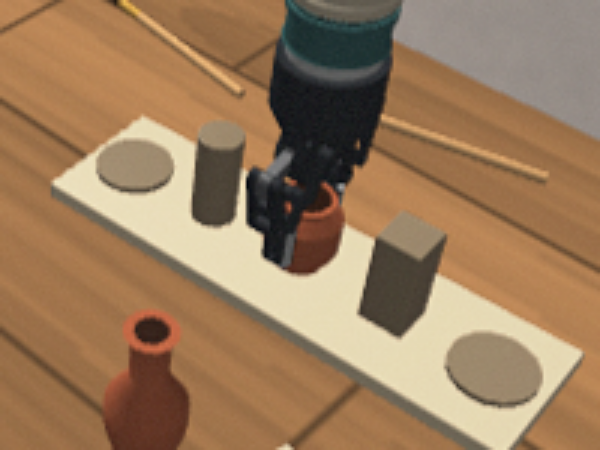

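>>> apply_moves:
  deltas:
    - [45, [0, 0, 2], 0]
    - [45, [0, 0, 4], 0]
    - [45, [0, 0, 6], 0]
    - [45, [0, 0, 7], 0]
    - [45, [0, 0, 7], 0]

```text
time: 5.98
position: [629.7, -68.0, 28.0]
tcp_rot: [[0.998, 0.063, -0.0], [0.063, -0.998, -0.0], [-0.0, -0.0, -1.0]]
wrist_force: [-1.9, 0.2, 2.4]
width: 0.637
```

```bash
python3 - <<'E'
from seen import *
app(0,0,7,0); st()
E
```

```text
t 5.97 pos [629.7 -68.   28. ] yaw 3.61 tilt [-0. -0.] F [-1.9  0.2  2.4] open 54.4 cmd [630.  -69.3  27.3   3.6]
```

The force rose from -1.8 to +2.4 N, so the jar has touched down. I'll release it and retreat straight up.

>>> apply_moves:
  deltas:
    - [60, [0, 0, 0], 0]
    - [68, [0, 0, 0], 0]
    - [75, [0, 0, 0], 0]
    - [75, [0, 0, 0], 0]
    - [75, [0, 0, -6], 0]

```text
time: 6.6
position: [629.2, -67.9, 33.3]
tcp_rot: [[0.998, 0.063, -0.001], [0.063, -0.998, 0.0], [-0.001, -0.0, -1.0]]
wrist_force: [-0.5, -0.3, -0.8]
width: 0.876
```

>>> apply_moves:
  deltas:
    - [75, [0, 0, -20], 0]
    - [75, [0, 0, -50], 0]
    - [75, [0, 0, -95], 0]
    - [75, [0, 0, -125], 0]
    - [75, [0, 0, -125], 0]

```text
time: 7.22
position: [632.4, -68.6, 162.6]
tcp_rot: [[0.998, 0.063, 0.007], [0.063, -0.998, -0.002], [0.007, 0.002, -1.0]]
wrist_force: [0.7, -0.1, 0.3]
width: 0.879
```

```bash
python3 - <<'E'
from seen import *
app(0,0,-6,0); app(0,0,-125,0); st(); go(451.5,-265.3,100,-7.1)
E
```

```text
t 7.22 pos [632.4 -68.6 162.6] yaw 3.61 tilt [ 0.007 -0.002] F [ 0.7 -0.1  0.3] open 75.0 cmd [630.  -69.3 158.3   3.6]
delta [-190.4  184.5   58.3] turn 0.186
```

>>> apply_moves:
  deltas:
    - [75, [-25, 25, 0], 0.04]
    - [75, [-65, 63, 0], 0.1]
    - [75, [-105, 102, 10], 0.16]
    - [75, [-145, 140, 20], 0.186]
    - [75, [-180, 174, 40], 0.186]

```text
time: 7.85
position: [459.5, -254.1, 117.8]
tcp_rot: [[0.992, -0.123, -0.0], [-0.123, -0.992, -0.0], [-0.0, 0.0, -1.0]]
wrist_force: [0.3, -0.4, -0.8]
width: 0.879
```

>>> apply_moves:
  deltas:
    - [75, [-10.4, 10.5, 18], 0]
    - [75, [-10.4, 10.5, 18], 0]
    - [75, [-10.4, 10.5, 18], 0]
    - [75, [-10.4, 10.5, 18], 0]
    - [75, [-10.4, 10.5, 18], 0]

```text
time: 8.48
position: [450.5, -262.0, 101.3]
tcp_rot: [[0.993, -0.121, 0.001], [-0.121, -0.993, -0.001], [0.001, 0.001, -1.0]]
wrist_force: [0.3, 0.2, -0.1]
width: 0.88
```

```bash
python3 - <<'E'
from seen import *
app(-180,174,40,.186); app(-10.4,10.5,18,0); st()
for n in("side","top"):
    v=V(snapshot(n)); np.savez(n+"2.npz",pixels=v.im,range_z=v.r,fx=v.K[0],fy=v.K[1],cx=v.K[2],cy=v.K[3],world_to_cam=v.T)
    # jar: rim points
    P=near(v,(630,-69),40,70,80,True); print(n,"jar top",len(P),np.round(np.median(P[:,2]),1),cv2.minEnclosingCircle(P[:,:2].astype(np.float32)),np.round(P.mean(0),1))
    hsv=cv2.cvtColor(v.im,cv2.COLOR_BGR2HSV)
    m=((hsv[...,2]>140)&(hsv[...,1]<95)&(np.hypot(v.P[...,0]-450,v.P[...,1]+265)<130)&(v.P[...,2]<20)&(v.P[...,2]>5)).astype(np.uint8)
    c=max(cv2.findContours(m,0,1)[0],key=cv2.contourArea)
    print("bat",rect(v.plane(c[:,0],12)))
    cv2.imwrite(f"pics/{n}4.png",cv2.resize(v.im[130:400,200:560],None,fx=2,fy=2))
st(); go(451.5,-265.3,100,-7.1)
E
```

```text
t 8.47 pos [ 450.5 -262.   101.3] yaw -6.97 tilt [ 0.001 -0.001] F [ 0.3  0.2 -0.1] open 75.2 cmd [ 449.6 -263.4  100.3   -7.1]
side jar top 190 75.7 ((629.72998046875, -71.05301666259766), 21.838335037231445) [628.4 -71.   75.6]
bat (array([ 451.5, -266.5]), array([209.2,  60.5]), 82.89)
top jar top 180 75.2 ((627.2670288085938, -70.9947280883789), 21.142223358154297) [627.4 -70.8  75.2]
bat (array([ 456.1, -223.7]), array([126.1,  58.6]), 82.82)
t 8.57 pos [ 450.1 -262.   101.1] yaw -6.99 tilt [ 0.001 -0.001] F [-0.3  0.5  0.3] open 75.4 cmd [ 449.6 -263.4  100.3   -7.1]
delta [2.2 1.7 0.3] turn 0.0
```

View pics/side4.png

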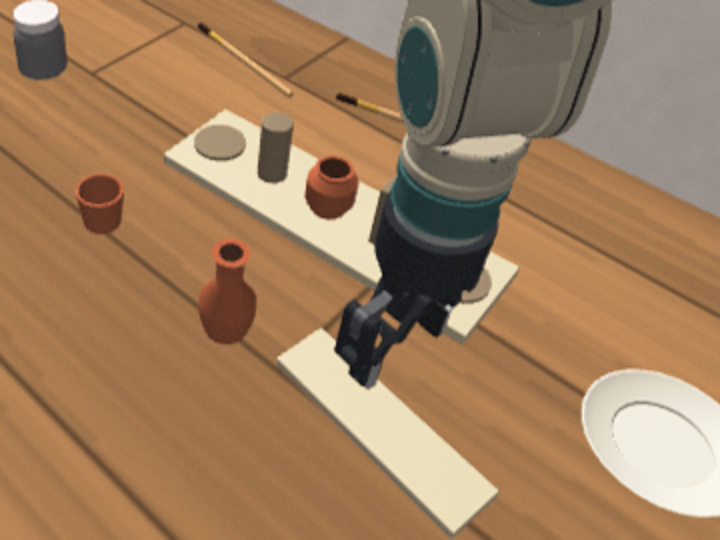

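View pics/top4.png

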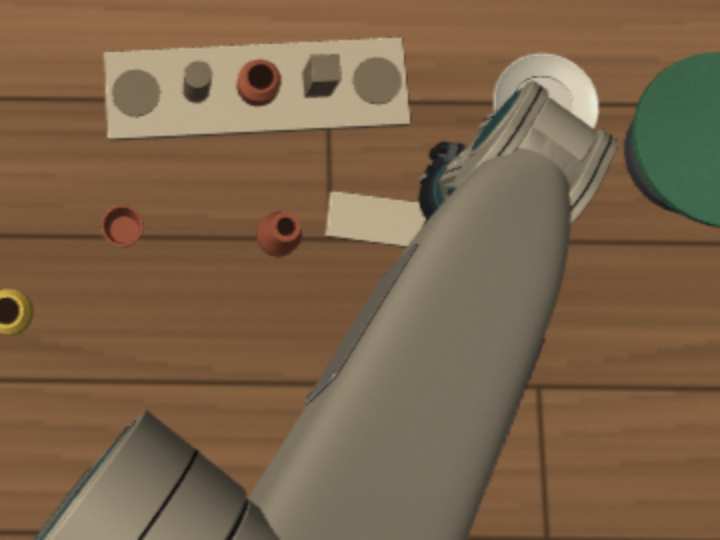

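The jar stands upright between the posts at (330,185) in the side crop, about 2 mm off the middle. The gripper is over the bat, so I'll go down.

>>> apply_moves:
  deltas:
    - [75, [1.5, 2.5, 10], 0]
    - [75, [1.5, 2.5, 40], 0]
    - [75, [1.5, 2.5, 75], 0]
    - [75, [1.5, 2.5, 95], 0]
    - [75, [1.5, 2.5, 99], 0]
  newtons: 80

```text
time: 9.2
position: [449.1, -263.7, -0.4]
tcp_rot: [[0.992, -0.123, -0.003], [-0.123, -0.992, 0.003], [-0.004, -0.002, -1.0]]
wrist_force: [0.2, -0.2, 0.4]
width: 0.877
```

>>> apply_moves:
  deltas:
    - [75, [0, 0, 0], 0]
    - [75, [0, 0, 1], 0]
    - [65, [0, 0, 1], 0]
    - [55, [0, 0, 1], 0]
    - [50, [0, 0, 1], 0]

```text
time: 9.82
position: [451.8, -265.4, 2.5]
tcp_rot: [[0.992, -0.123, 0.002], [-0.123, -0.992, -0.001], [0.002, 0.001, -1.0]]
wrist_force: [-1.0, 2.0, 7.9]
width: 0.666
```

```bash
python3 - <<'E'
from seen import *
app(1.5,2.5,99,0); app(0,0,1,0); st(); v=V(snapshot("side")); u,w=map(int,v.proj([450,-265,20])); cv2.imwrite("pics/s5.png",cv2.resize(v.im[w-80:w+60,u-100:u+100],None,fx=4,fy=4)); st()
E
```

```text
t 9.82 pos [ 451.8 -265.4    2.5] yaw -7.05 tilt [ 0.002 -0.001] F [-1.   2.   7.9] open 56.9 cmd [ 4.508e+02 -2.660e+02  3.000e-01 -7.100e+00]
t 9.88 pos [ 451.8 -265.4    2.5] yaw -7.04 tilt [ 0.002 -0.001] F [-0.6  1.7  8.4] open 57.2 cmd [ 4.508e+02 -2.660e+02  3.000e-01 -7.100e+00]
```

View pics/s5.png

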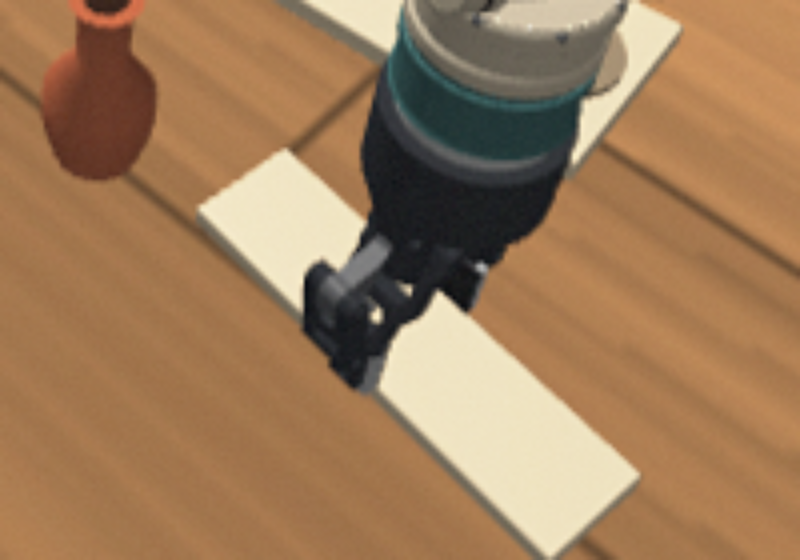

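>>> apply_moves:
  deltas:
    - [50, [0, 0, 0], 0]
    - [50, [0, 0, -8], 0]
    - [50, [0, 0, -28], 0]
    - [50, [0, 0, -55], 0]
    - [50, [0, 0, -85], 0]
  newtons: 100

```text
time: 10.5
position: [449.5, -264.0, 85.7]
tcp_rot: [[0.992, -0.123, -0.002], [-0.123, -0.992, 0.001], [-0.002, -0.001, -1.0]]
wrist_force: [-0.1, 0.4, -3.3]
width: 0.657
```

>>> apply_moves:
  deltas:
    - [50, [0, 0, -30], 0]
    - [50, [0, 0, -60], 0]
    - [50, [0, 0, -75], 0]
    - [50, [0, 0, -80], 0]
    - [50, [0, 0, -80], 0]

```text
time: 11.12
position: [450.1, -264.4, 164.8]
tcp_rot: [[0.992, -0.123, -0.001], [-0.123, -0.992, 0.001], [-0.001, -0.001, -1.0]]
wrist_force: [0.6, 0.6, -4.5]
width: 0.654
```

```bash
python3 - <<'E'
from seen import *
app(0,0,-85,0); app(0,0,-80,0); st(); v=V(snapshot("side")); cv2.imwrite("pics/s6.png",cv2.resize(v.im[150:,200:],None,fx=2,fy=2)); 
go(630,-69.3,165,3.58)
# bat points
P=near(v,(450,-265),140,130,200); h=cv2.cvtColor(v.im,cv2.COLOR_BGR2HSV)
m=(np.hypot(v.P[...,0]-450,v.P[...,1]+265)<140)&(v.P[...,2]>140)&(v.P[...,2]<200)&(h[...,2]>150)&(h[...,1]<95)&(h[...,1]>45)
P=v.P[m]; A=np.c_[P[:,:2]-[450,-265],np.ones(len(P))]; co=np.linalg.lstsq(A,P[:,2],rcond=None)[0]; print(len(P),co,rect(P))
E
```

```text
t 11.12 pos [ 450.1 -264.4  164.8] yaw -7.05 tilt [-0.001  0.001] F [ 0.6  0.6 -4.5] open 55.9 cmd [ 450.8 -266.   165.3   -7.1]
delta [ 153.6 -217.3    0.3] turn -0.186
3493 [-7.99241782e-04  2.75365603e-03  1.74302864e+02] (array([ 450.1, -265.4]), array([209.3,  61.4]), 83.05)
```

View pics/s6.png

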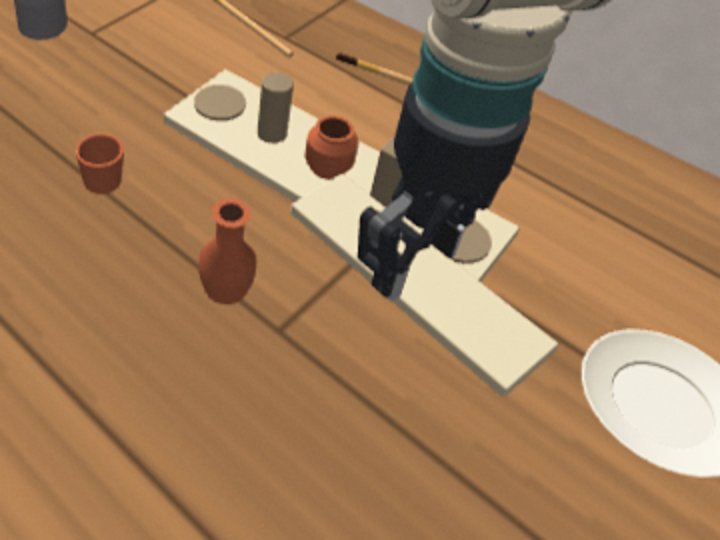

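The bat is held level, with its top at z = 174, and its centre is within about 1 mm of the TCP. I'll carry it over the posts.

>>> apply_moves:
  deltas:
    - [50, [7, -10, 0], -0.01]
    - [50, [24, -34, 0], -0.03]
    - [50, [48, -68, 0], -0.06]
    - [50, [74, -105, 0], -0.1]
    - [50, [100, -142, 0], -0.13]

```text
time: 11.8
position: [568.0, -134.2, 164.6]
tcp_rot: [[1.0, 0.009, -0.001], [0.009, -1.0, 0.001], [-0.001, -0.001, -1.0]]
wrist_force: [-0.5, -0.3, -3.3]
width: 0.656
```

```bash
python3 - <<'E'
from seen import *
app(100,-142,0,-.13); st(); go(630.3,-68.8,135,3.58)
E
```

```text
t 11.8 pos [ 568.  -134.2  164.6] yaw 0.49 tilt [-0.001  0.001] F [-0.5 -0.3 -3.3] open 56.0 cmd [ 5.675e+02 -1.374e+02  1.653e+02  4.000e-01]
delta [ 63.2 -68.2  30.3] turn -0.056
```

>>> apply_moves:
  deltas:
    - [50, [22, -24, 0], -0.02]
    - [50, [42, -45, 0], -0.035]
    - [50, [56, -60, 0], -0.05]
    - [50, [63.2, -68.2, 5], -0.056]
    - [50, [63.2, -68.2, 15], -0.056]

```text
time: 12.42
position: [630.4, -67.3, 150.2]
tcp_rot: [[0.998, 0.064, 0.0], [0.064, -0.998, -0.0], [0.0, 0.0, -1.0]]
wrist_force: [-1.2, 0.6, -3.7]
width: 0.656
```

>>> apply_moves:
  deltas:
    - [50, [0, 0, 10], 0]
    - [50, [0, 0, 20], 0]
    - [50, [0, 0, 28], 0]
    - [50, [0, 0, 32], 0]
    - [50, [0, 0, 32], 0]

```text
time: 13.05
position: [629.8, -67.6, 118.3]
tcp_rot: [[0.998, 0.063, -0.001], [0.063, -0.998, 0.0], [-0.001, -0.0, -1.0]]
wrist_force: [1.2, -0.5, -3.3]
width: 0.656
```

```bash
cat > bat.py <<'E'
from seen import *
def bat(n,z0,z1,z=None):
    v=V(snapshot(n)); h=cv2.cvtColor(v.im,cv2.COLOR_BGR2HSV)
    m=(np.hypot(v.P[...,0]-630,v.P[...,1]+69)<140)&(v.P[...,2]>z0)&(v.P[...,2]<z1)&(h[...,2]>140)&(h[...,1]<100)&(h[...,1]>45)
    P=v.P[m]; A=np.c_[P[:,:2]-[630,-69],np.ones(len(P))]; co=np.linalg.lstsq(A,P[:,2],rcond=None)[0]
    c=max(cv2.findContours(m.astype(np.uint8),0,1)[0],key=cv2.contourArea)
    print(n,len(P),np.round(co,4),rect(P),"plane",rect(v.plane(c[:,0],co[2]))); return v
E
python3 - <<'E'
from bat import *
app(63.2,-68.2,15,-.056); app(0,0,32,0); st(); v=bat("side",112,150); st()
cv2.imwrite("pics/s7.png",cv2.resize(v.im[120:330,240:500],None,fx=2.8,fy=2.8))
E
```

```text
t 13.05 pos [629.8 -67.6 118.3] yaw 3.6 tilt [-0.001  0.   ] F [ 1.2 -0.5 -3.3] open 56.1 cmd [630.3 -68.8 118.3   3.6]
side 1558 [2.200000e-03 1.900000e-03 1.279453e+02] (array([629.1, -68.6]), array([209.6,  61.5]), -86.91) plane (array([ 630.6, -113.5]), array([119.4,  60.1]), -86.94)
t 13.1 pos [630.1 -67.6 118.7] yaw 3.6 tilt [ 0. -0.] F [-0.4  0.  -5. ] open 56.2 cmd [630.3 -68.8 118.3   3.6]
```

View pics/s7.png

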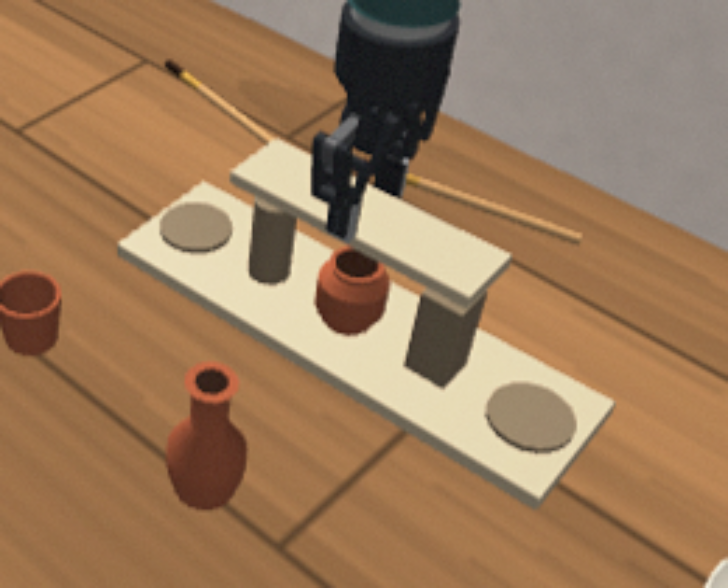

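Before touchdown the bat is level, about 1.5 mm short in x and bearing the right way. I'll trim it and lower.

>>> apply_moves:
  deltas:
    - [50, [1.2, 0.3, 6], -0.004]
    - [50, [1.2, 0.3, 12], -0.004]
    - [50, [1.2, 0.3, 17], -0.004]
    - [50, [1.2, 0.3, 20], -0.004]
    - [50, [1.2, 0.3, 22], -0.004]

```text
time: 13.72
position: [630.9, -67.7, 97.8]
tcp_rot: [[0.998, 0.067, -0.001], [0.067, -0.998, 0.0], [-0.001, -0.0, -1.0]]
wrist_force: [-6.3, 0.7, 11.1]
width: 0.656
```

```bash
python3 - <<'E'
from bat import *
app(1.2,.3,22,-.004); st(); v=bat("side",100,116); st()
E
```

```text
t 13.72 pos [630.9 -67.7  97.8] yaw 3.84 tilt [-0.001  0.   ] F [-6.3  0.7 11.1] open 56.0 cmd [631.5 -69.1  96.3   3.8]
side 1556 [2.40000e-03 8.00000e-04 1.07543e+02] (array([630.2, -69. ]), array([209.1,  62.7]), -86.08) plane (array([ 632.4, -113.8]), array([119.8,  61.1]), -86.23)
t 13.78 pos [630.9 -67.7  97.8] yaw 3.84 tilt [-0.  0.] F [-4.2  1.7  3.6] open 56.1 cmd [631.5 -69.1  96.3   3.8]
```

The bat is seated: top at 107.5, centre (630.2, -69.0), and touchdown shows in the force reading. I'll release it and go to the cup.

>>> apply_moves:
  deltas:
    - [58, [0, 0, 0], 0]
    - [62, [0, 0, 0], 0]
    - [70, [0, 0, 0], 0]
    - [75, [0, 0, 0], 0]
    - [75, [0, 0, -4], 0]

```text
time: 14.4
position: [631.0, -67.7, 100.5]
tcp_rot: [[0.998, 0.067, -0.001], [0.067, -0.998, 0.0], [-0.001, -0.0, -1.0]]
wrist_force: [-0.3, -0.5, 0.3]
width: 0.88
```

>>> apply_moves:
  deltas:
    - [75, [0, 0, -15], 0]
    - [75, [0, 0, -40], 0]
    - [75, [0, 0, -70], 0]
    - [75, [0, 0, -75], 0]
    - [75, [0, 0, -75], 0]
  newtons: 30

```text
time: 15.02
position: [631.5, -67.8, 176.1]
tcp_rot: [[0.998, 0.067, 0.001], [0.067, -0.998, -0.0], [0.001, 0.0, -1.0]]
wrist_force: [-0.3, 0.3, -0.5]
width: 0.881
```

```bash
python3 - <<'E'
from bat import *
app(0,0,-4,0);app(0,0,-75,0); st(); go(440,103.4,100,3.58)
E
```

```text
t 15.03 pos [631.5 -67.8 176.1] yaw 3.84 tilt [ 0.001 -0.   ] F [-0.3  0.3 -0.5] open 75.2 cmd [631.5 -69.1 175.3   3.8]
delta [-179.6 -184.8   75.3] turn 0.004
```

>>> apply_moves:
  deltas:
    - [75, [-30, -31, 0], 0]
    - [75, [-72, -74, 5], 0]
    - [75, [-114, -117, 20], 0]
    - [75, [-152, -157, 40], 0]
    - [75, [-179.6, -184.8, 60], 0.004]

```text
time: 15.65
position: [436.1, 105.6, 113.6]
tcp_rot: [[0.998, 0.064, -0.003], [0.064, -0.998, -0.0], [-0.003, -0.0, -1.0]]
wrist_force: [0.2, 0.3, -0.9]
width: 0.877
```

>>> apply_moves:
  deltas:
    - [75, [0, 0, 5], 0]
    - [75, [0, 0, 10], 0]
    - [75, [0, 0, 15], 0]
    - [75, [0, 0, 15], 0]
    - [75, [0, 0, 15], 0]

```text
time: 16.27
position: [440.4, 104.2, 100.9]
tcp_rot: [[0.998, 0.062, 0.001], [0.062, -0.998, 0.0], [0.001, -0.0, -1.0]]
wrist_force: [-0.4, 0.6, -0.8]
width: 0.875
```

```bash
python3 - <<'E'
from bat import *
app(-179.6,-184.8,60,.004);app(0,0,15,0); st()
v=bat("side",100,116); t=bat("top",100,116); 
for n,q in(("side",v),("top",t)):
    P=near(q,(440,103),40,45,53,True); print(n,len(P),cv2.minEnclosingCircle(P[:,:2].astype(np.float32)))
cv2.imwrite("pics/s8.png",cv2.resize(v.im[120:330,200:480],None,fx=2.7,fy=2.7))
cv2.imwrite("pics/t8.png",cv2.resize(t.im[120:300,200:450],None,fx=3,fy=3))
st(); go(440,103.4,7,3.58)
E
```

```text
t 16.27 pos [440.4 104.2 100.9] yaw 3.56 tilt [0.001 0.   ] F [-0.4  0.6 -0.8] open 74.7 cmd [440.  103.4 100.3   3.6]
side 1887 [4.300000e-03 5.000000e-04 1.074921e+02] (array([630.5, -68.6]), array([211. ,  62.1]), -86.35) plane (array([629.4, -69.4]), array([209.2,  61.4]), -86.22)
top 1915 [-1.070000e-02 -1.200000e-03  1.069458e+02] (array([630.2, -69.5]), array([209.4,  60.4]), -86.31) plane (array([629.8, -69.5]), array([209.6,  58.8]), -86.28)
side 152 ((439.943115234375, 103.91560363769531), 27.206254959106445)
top 0 ((0.0, 0.0), 0.0)
t 16.38 pos [440.2 104.4 100.9] yaw 3.58 tilt [0.001 0.   ] F [-0.3  0.6 -0.3] open 74.9 cmd [440.  103.4 100.3   3.6]
delta [-0.   0.  93.3] turn -0.0
```

View pics/s8.png

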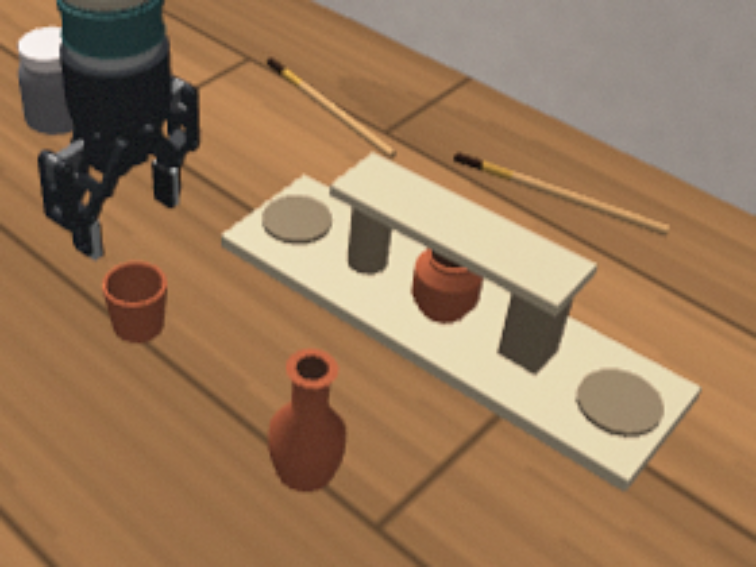

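View pics/t8.png

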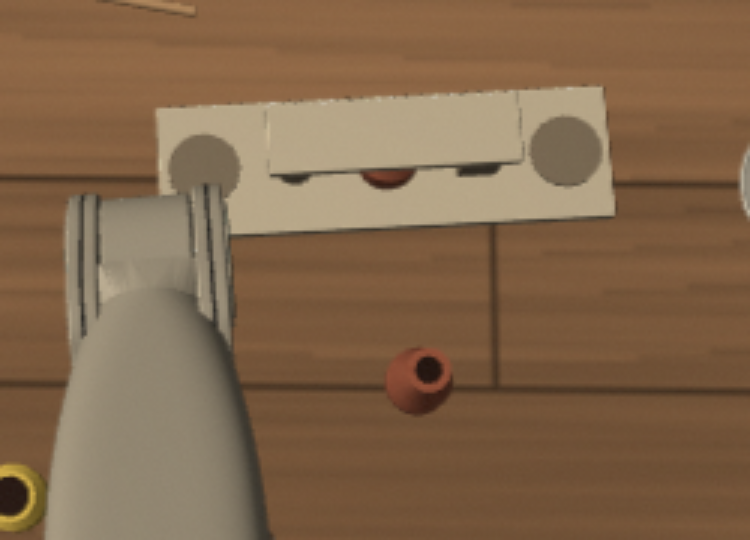

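The bat is centred on both posts and in line, at top crop (395,135), with the jar beneath. Now I'll go down on the cup.

>>> apply_moves:
  deltas:
    - [75, [0, 0, 10], 0]
    - [75, [0, 0, 35], 0]
    - [75, [0, 0, 65], 0]
    - [75, [0, 0, 86], 0]
    - [75, [0, 0, 92], 0]

```text
time: 17.0
position: [437.9, 104.4, 6.9]
tcp_rot: [[0.998, 0.063, -0.004], [0.063, -0.998, -0.0], [-0.004, 0.0, -1.0]]
wrist_force: [-0.9, -0.3, 0.8]
width: 0.878
```

>>> apply_moves:
  deltas:
    - [75, [0, 0, 0], 0]
    - [65, [0, 0, 0], 0]
    - [50, [0, 0, 0], 0]
    - [42, [0, 0, 0], 0]
    - [40, [0, 0, 0], 0]

```text
time: 17.62
position: [440.8, 104.7, 9.8]
tcp_rot: [[0.998, 0.063, 0.002], [0.063, -0.998, 0.0], [0.002, -0.0, -1.0]]
wrist_force: [-1.1, 0.8, 5.9]
width: 0.614
```

>>> apply_moves:
  deltas:
    - [40, [0, 0, 0], 0]
    - [40, [0, 0, -4], 0]
    - [40, [0, 0, -15], 0]
    - [40, [0, 0, -35], 0]
    - [40, [0, 0, -60], 0]

```text
time: 18.25
position: [439.0, 104.5, 69.3]
tcp_rot: [[0.998, 0.063, -0.001], [0.063, -0.998, -0.0], [-0.001, 0.0, -1.0]]
wrist_force: [0.4, -0.1, -0.2]
width: 0.609
```

```bash
python3 - <<'E'
from bat import *
app(0,0,92,0); app(0,0,-60,0); st(); v=V(snapshot("side")); cv2.imwrite("pics/s9.png",cv2.resize(v.im[130:280,180:330],None,fx=4,fy=4)); st()
E
```

```text
t 18.25 pos [439.  104.5  69.3] yaw 3.61 tilt [-0.001 -0.   ] F [ 0.4 -0.1 -0.2] open 52.0 cmd [440.  103.4  68.3   3.6]
t 18.3 pos [441.8 104.8  72.6] yaw 3.62 tilt [0.005 0.   ] F [0.9 0.6 0.7] open 52.3 cmd [440.  103.4  68.3   3.6]
```

View pics/s9.png

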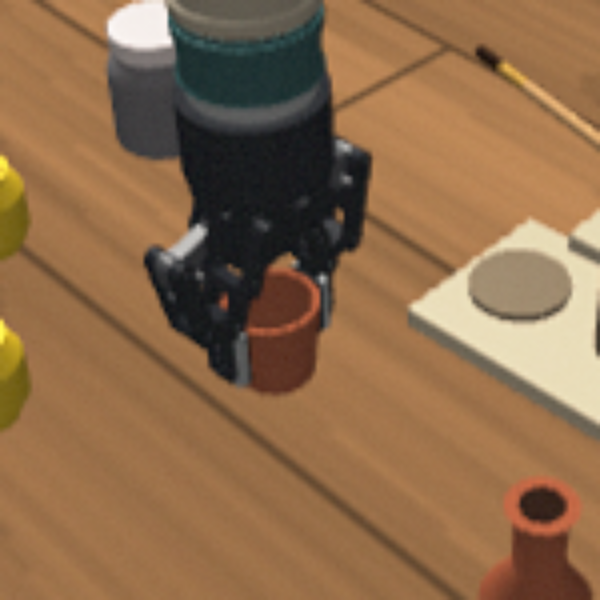

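The cup is lifted, held near the rim, and upright.

>>> apply_moves:
  deltas:
    - [40, [0, 0, -10], 0]
    - [40, [0, 0, -30], 0]
    - [40, [0, 0, -55], 0]
    - [40, [0, 0, -75], 0]
    - [40, [0, 0, -82], 0]

```text
time: 18.92
position: [440.1, 104.6, 151.5]
tcp_rot: [[0.998, 0.063, 0.001], [0.063, -0.998, 0.0], [0.001, -0.0, -1.0]]
wrist_force: [-0.2, 0.8, -0.7]
width: 0.607
```

```bash
python3 - <<'E'
from bat import *
app(0,0,-82,0); st(); v=V(snapshot("side"))
P=near(v,(440,104),40,182,196,True); print(len(P),np.round(np.median(P[:,2]),1),cv2.minEnclosingCircle(P[:,:2].astype(np.float32))); st()
go(630,-69.5,150,3.58)
E
```

```text
t 18.93 pos [440.1 104.6 151.5] yaw 3.61 tilt [0.001 0.   ] F [-0.2  0.8 -0.7] open 51.8 cmd [440.  103.4 150.3   3.6]
198 189.2 ((446.3560791015625, 99.18608093261719), 33.18825912475586)
t 18.98 pos [440.2 104.7 151.7] yaw 3.61 tilt [0.002 0.   ] F [-0.8 -0.6  0.1] open 52.0 cmd [440.  103.4 150.3   3.6]
delta [178.8 184.4   0.3] turn -0.0
```

>>> apply_moves:
  deltas:
    - [40, [8, 8, 0], 0]
    - [40, [26, 27, 0], 0]
    - [40, [52, 54, 0], 0]
    - [40, [80, 83, 0], 0]
    - [40, [110, 113, 0], 0]

```text
time: 19.6
position: [556.8, -2.7, 149.0]
tcp_rot: [[0.998, 0.063, -0.002], [0.063, -0.998, 0.0], [-0.002, -0.0, -1.0]]
wrist_force: [-0.1, -0.9, -0.5]
width: 0.611
```

>>> apply_moves:
  deltas:
    - [40, [28, 29, 0], 0]
    - [40, [50, 52, 0], 0]
    - [40, [64, 66, 0], 0]
    - [40, [68.8, 71.4, 0], 0]
    - [40, [68.8, 71.4, 10], 0]

```text
time: 20.23
position: [630.1, -68.2, 140.7]
tcp_rot: [[0.998, 0.063, 0.001], [0.063, -0.998, 0.0], [0.001, 0.0, -1.0]]
wrist_force: [-0.4, 0.5, -0.8]
width: 0.611
```

>>> apply_moves:
  deltas:
    - [40, [0, 0, 5], 0]
    - [40, [0, 0, 12], 0]
    - [40, [0, 0, 15], 0]
    - [40, [0, 0, 15], 0]
    - [40, [0, 0, 15], 0]

```text
time: 20.85
position: [629.9, -68.2, 126.0]
tcp_rot: [[0.998, 0.063, 0.001], [0.063, -0.998, -0.0], [0.001, 0.0, -1.0]]
wrist_force: [0.1, -0.1, -0.2]
width: 0.615
```

```bash
python3 - <<'E'
from bat import *
app(178.8,184.4,25,0); st(); v=V(snapshot("side"))
u,w=map(int,v.proj([630,-69,120])); cv2.imwrite("pics/s10.png",cv2.resize(v.im[w-75:w+75,u-75:u+75],None,fx=4,fy=4))
P=near(v,(630,-69),40,120,175,True); z=np.percentile(P[:,2],95); print(P[:,2].min(),z); Q=P[P[:,2]>z-4]; print(len(Q),cv2.minEnclosingCircle(Q[:,:2].astype(np.float32))); st()
E
```

```text
t 20.85 pos [629.9 -68.2 126. ] yaw 3.62 tilt [ 0.001 -0.   ] F [ 0.1 -0.1 -0.2] open 52.6 cmd [630.  -69.5 125.3   3.6]
120.10611713867706 166.9593080363061
66 ((629.4859008789062, -72.69520568847656), 26.659128189086914)
t 20.9 pos [630.  -68.2 126. ] yaw 3.61 tilt [ 0.001 -0.   ] F [ 0.1 -0.5 -1.2] open 52.2 cmd [630.  -69.5 125.3   3.6]
```

View pics/s10.png

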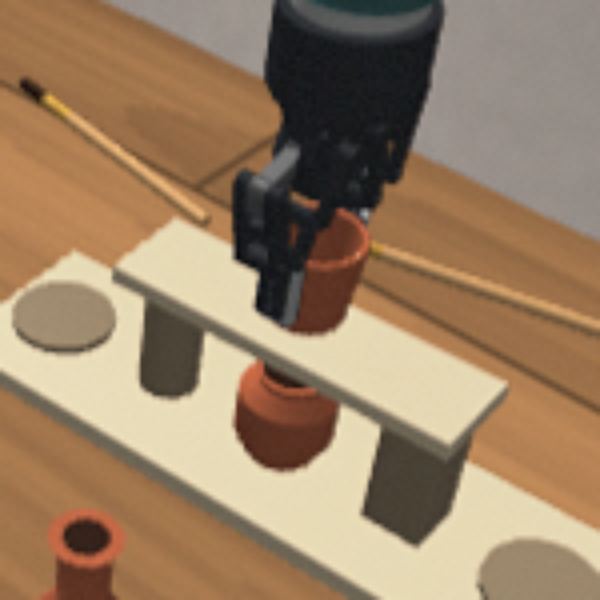

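>>> apply_moves:
  deltas:
    - [40, [0.5, -1.5, 3], 0]
    - [40, [0.5, -1.5, 5], 0]
    - [40, [0.5, -1.5, 7], 0]
    - [40, [0.5, -1.5, 8], 0]
    - [40, [0.5, -1.5, 9], 0]

```text
time: 21.52
position: [630.1, -66.7, 116.8]
tcp_rot: [[0.998, 0.063, -0.0], [0.063, -0.998, 0.0], [-0.0, -0.0, -1.0]]
wrist_force: [-1.0, -0.2, 3.1]
width: 0.609
```

```bash
python3 - <<'E'
from bat import *
app(.5,-1.5,9,0); st(); v=V(snapshot("side"))
u,w=map(int,v.proj([630,-69,120])); cv2.imwrite("pics/s11.png",cv2.resize(v.im[w-75:w+75,u-75:u+75],None,fx=4,fy=4))
P=near(v,(630,-69),40,120,175,True); z=np.percentile(P[:,2],95); print(z);st()
E
```

```text
t 21.52 pos [630.1 -66.7 116.8] yaw 3.61 tilt [-0.  0.] F [-1.  -0.2  3.1] open 52.0 cmd [630.4 -67.9 116.3   3.6]
157.72386104863176
t 21.57 pos [630.1 -66.7 116.9] yaw 3.61 tilt [-0. -0.] F [-0.4  0.2  1.7] open 51.9 cmd [630.4 -67.9 116.3   3.6]
```

View pics/s11.png

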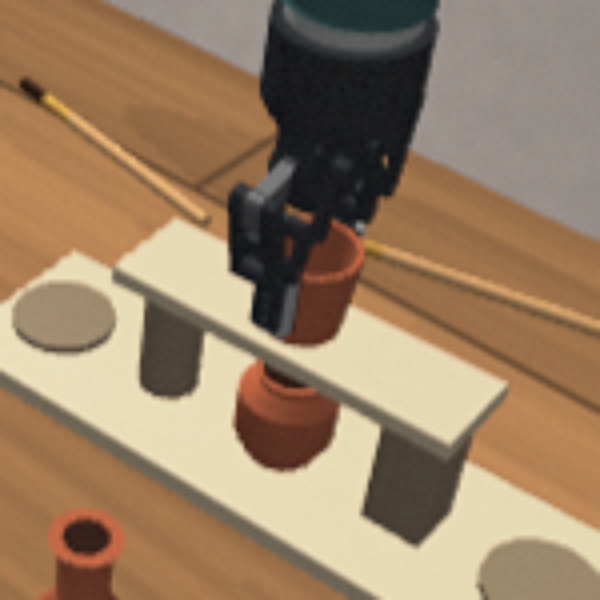

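The cup is down: rim at 157.7 and the force turned positive. I'll release it.

>>> apply_moves:
  deltas:
    - [55, [0, 0, 0], 0]
    - [60, [0, 0, 0], 0]
    - [68, [0, 0, 0], 0]
    - [75, [0, 0, 0], 0]
    - [75, [0, 0, 0], 0]

```text
time: 22.2
position: [630.2, -66.7, 116.6]
tcp_rot: [[0.998, 0.063, 0.0], [0.063, -0.998, -0.0], [0.0, 0.0, -1.0]]
wrist_force: [-0.6, 0.4, -0.1]
width: 0.879
```

>>> apply_moves:
  deltas:
    - [75, [0, 0, -8], 0]
    - [75, [0, 0, -30], 0]
    - [75, [0, 0, -60], 0]
    - [75, [0, 0, -85], 0]
    - [75, [0, 0, -85], 0]

```text
time: 22.82
position: [632.2, -67.1, 204.8]
tcp_rot: [[0.998, 0.063, 0.006], [0.063, -0.998, -0.001], [0.006, 0.002, -1.0]]
wrist_force: [0.9, -0.7, 0.3]
width: 0.881
```

```bash
python3 - <<'E'
from bat import *
app(0,0,-85,0); st(); go(433.5,-95.2,200,3.58)
E
```

```text
t 22.82 pos [632.2 -67.1 204.8] yaw 3.61 tilt [ 0.006 -0.001] F [ 0.9 -0.7  0.3] open 75.3 cmd [630.4 -67.9 201.3   3.6]
delta [-198.2   14.9    1.3] turn -0.0
```

>>> apply_moves:
  deltas:
    - [70, [-25, 2, 0], 0]
    - [70, [-70, 5, 0], 0]
    - [70, [-120, 9, 5], 0]
    - [70, [-165, 12, 25], 0]
    - [70, [-198.2, 14.9, 45], 0]
  newtons: 60

```text
time: 23.45
position: [430.5, -93.6, 155.0]
tcp_rot: [[0.998, 0.063, -0.002], [0.063, -0.998, 0.0], [-0.002, -0.001, -1.0]]
wrist_force: [-0.2, -0.5, 0.1]
width: 0.817
```

>>> apply_moves:
  deltas:
    - [70, [0, 0, 0], 0]
    - [70, [0, 0, 0], 0]
    - [70, [0, 0, 0], 0]
    - [70, [0, 0, 0], 0]
    - [70, [0, 0, 0], 0]

```text
time: 24.08
position: [434.0, -94.1, 157.0]
tcp_rot: [[0.998, 0.063, 0.001], [0.063, -0.998, -0.0], [0.001, 0.0, -1.0]]
wrist_force: [-0.9, -1.1, 0.3]
width: 0.819
```

```bash
python3 - <<'E'
from bat import *
app(-198.2,14.9,45,0); st()
for n in("side","top"):
    v=bat(n,100,112)
    P=near(v,(630,-69),40,153,162,True); 
    if len(P)>3: print(n,"cup rim",len(P),np.median(P[:,2]),cv2.minEnclosingCircle(P[:,:2].astype(np.float32)))
    P=near(v,(433,-95),30,108,116,True); 
    if len(P)>3: print(n,"bottle",len(P),np.median(P[:,2]),cv2.minEnclosingCircle(P[:,:2].astype(np.float32)))
    cv2.imwrite(f"pics/{n}12.png",cv2.resize(v.im[100:320,220:480],None,fx=2.7,fy=2.7))
st(); go(433.5,-95.2,66,3.58)
E
```

```text
t 24.07 pos [434.  -94.1 157. ] yaw 3.63 tilt [ 0.001 -0.   ] F [-0.9 -1.1  0.3] open 69.9 cmd [433.5 -95.2 156.3   3.6]
side 1171 [7.200000e-03 1.500000e-03 1.075081e+02] (array([632.9, -87.6]), array([172.1,  63. ]), -86.72) plane (array([630.9, -88.5]), array([171. ,  60.7]), -86.23)
side cup rim 158 156.7159351903668 ((628.9440307617188, -67.14730834960938), 27.732690811157227)
side bottle 187 112.66238787541477 ((433.73883056640625, -94.87610626220703), 18.552221298217773)
top 1513 [-6.300000e-03  4.000000e-04  1.068698e+02] (array([630.1, -69.9]), array([210.4,  60.9]), -86.38) plane (array([629.7, -69.7]), array([209.9,  60.7]), -87.03)
top cup rim 102 157.10728080626063 ((628.1869506835938, -67.98741149902344), 26.9036922454834)
t 24.18 pos [433.6 -94.  156.7] yaw 3.62 tilt [ 0. -0.] F [-0.5  0.1  0.3] open 69.9 cmd [433.5 -95.2 156.3   3.6]
delta [ 0.   0.  90.3] turn -0.0
```

View pics/side12.png

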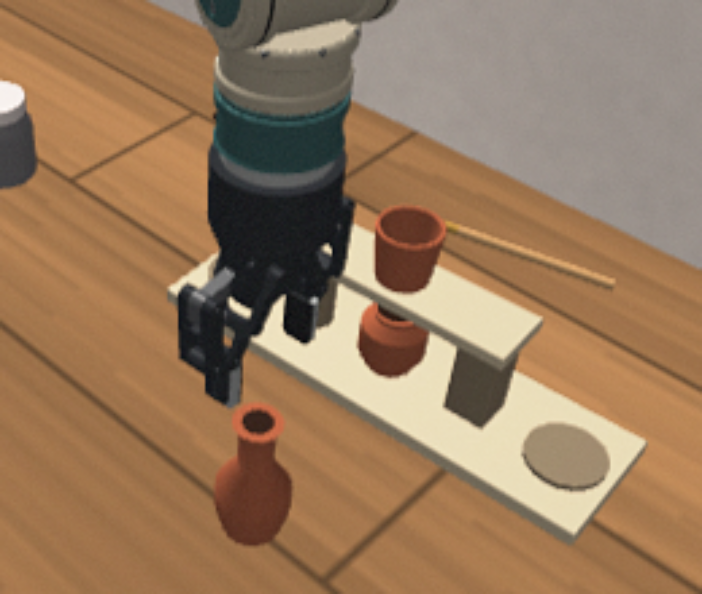

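View pics/top12.png

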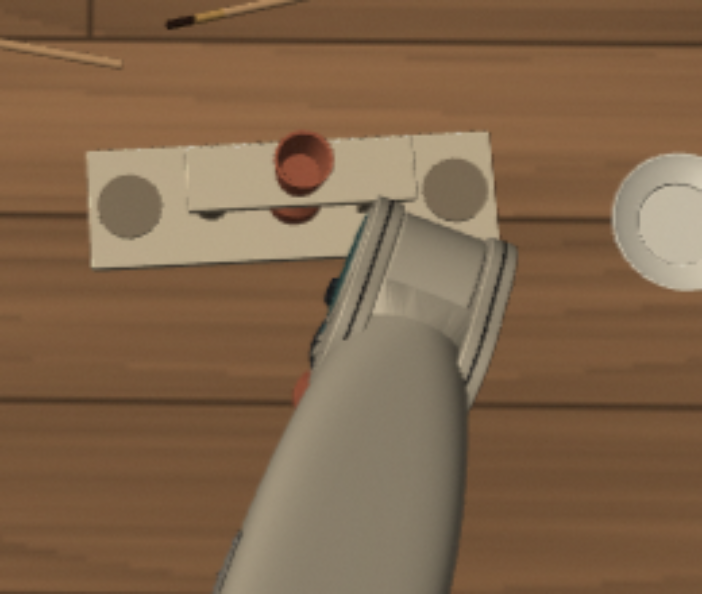

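The cup stands upright about 2 mm from the middle of the bat. Next is the bottle's neck.

>>> apply_moves:
  deltas:
    - [60, [0, 0, 10], 0]
    - [60, [0, 0, 35], 0]
    - [60, [0, 0, 65], 0]
    - [60, [0, 0, 85], 0]
    - [60, [0, 0, 90], 0]

```text
time: 24.8
position: [431.5, -93.4, 64.7]
tcp_rot: [[0.998, 0.063, -0.004], [0.063, -0.998, 0.001], [-0.004, -0.002, -1.0]]
wrist_force: [-0.3, -0.7, -0.3]
width: 0.702
```

>>> apply_moves:
  deltas:
    - [60, [0, 0, 0], 0]
    - [45, [0, 0, 0], 0]
    - [30, [0, 0, 0], 0]
    - [20, [0, 0, 0], 0]
    - [15, [0, 0, 0], 0]

```text
time: 25.42
position: [434.2, -94.4, 67.8]
tcp_rot: [[0.998, 0.063, 0.002], [0.063, -0.998, -0.001], [0.002, 0.001, -1.0]]
wrist_force: [-0.6, -0.2, 6.0]
width: 0.33
```

```bash
python3 - <<'E'
from bat import *
app(0,0,90,0); st(); v=V(snapshot("side"));u,w=map(int,v.proj([433,-95,70])); cv2.imwrite("pics/s13.png",cv2.resize(v.im[w-75:w+75,u-75:u+75],None,fx=4,fy=4)); st()
E
```

```text
t 25.43 pos [434.2 -94.4  67.8] yaw 3.61 tilt [ 0.002 -0.001] F [-0.6 -0.2  6. ] open 28.2 cmd [433.5 -95.2  66.3   3.6]
t 25.48 pos [434.2 -94.4  67.8] yaw 3.61 tilt [ 0.002 -0.001] F [-1.5  0.3  6.6] open 28.0 cmd [433.5 -95.2  66.3   3.6]
```

View pics/s13.png

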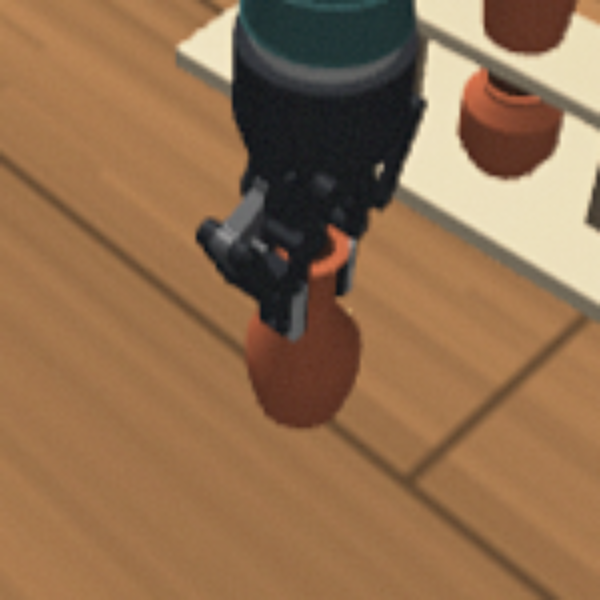

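The neck is gripped at about 28 mm. I'll lift and go round the right end of the bat.

>>> apply_moves:
  deltas:
    - [15, [0, 0, -4], 0]
    - [15, [0, 0, -16], 0]
    - [15, [0, 0, -36], 0]
    - [15, [0, 0, -58], 0]
    - [15, [0, 0, -70], 0]

```text
time: 26.1
position: [434.0, -94.2, 138.2]
tcp_rot: [[0.998, 0.063, 0.002], [0.063, -0.998, -0.001], [0.002, 0.001, -1.0]]
wrist_force: [0.6, 0.2, -2.9]
width: 0.327
```

```bash
python3 - <<'E'
from bat import *
app(0,0,-70,0); st(); v=V(snapshot("side"));u,w=map(int,v.proj([433,-95,140])); cv2.imwrite("pics/s14.png",cv2.resize(v.im[w-60:w+90,u-75:u+75],None,fx=4,fy=4)); st(); go(530,-215,136,3.58); go(640,-229,136,3.58)
E
```

```text
t 26.1 pos [434.  -94.2 138.2] yaw 3.61 tilt [ 0.002 -0.001] F [ 0.6  0.2 -2.9] open 27.9 cmd [433.5 -95.2 136.3   3.6]
t 26.15 pos [434.7 -94.5 139.2] yaw 3.62 tilt [ 0.004 -0.001] F [ 1.2  0.8 -1.1] open 27.9 cmd [433.5 -95.2 136.3   3.6]
delta [ 88.9 125.6   0.3] turn -0.0
delta [197.8 146.4   0.3] turn -0.0
```

View pics/s14.png

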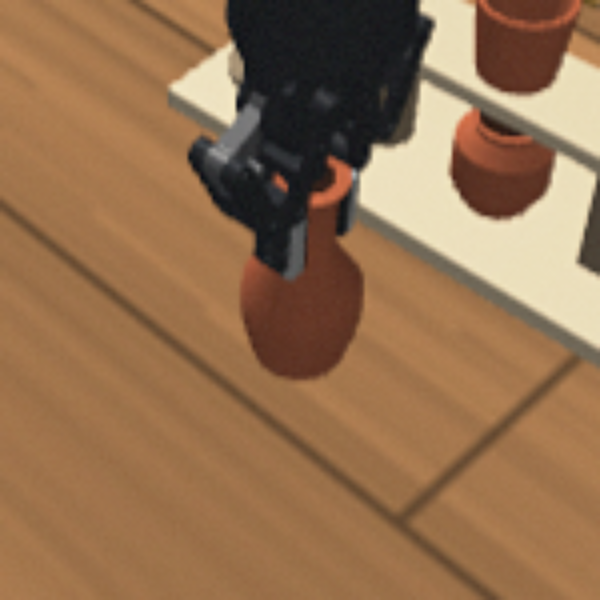

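The bottle hangs upright.

>>> apply_moves:
  deltas:
    - [15, [6, 9, 0], 0]
    - [15, [22, 31, 0], 0]
    - [15, [44, 62, 0], 0]
    - [15, [66, 94, 0], 0]
    - [15, [86, 118, 0], 0]

```text
time: 26.78
position: [527.0, -208.0, 135.1]
tcp_rot: [[0.998, 0.062, -0.001], [0.062, -0.998, 0.0], [-0.001, -0.001, -1.0]]
wrist_force: [0.1, 0.6, -1.4]
width: 0.33
```

>>> apply_moves:
  deltas:
    - [15, [22, 11, 0], 0]
    - [15, [48, 16, 0], 0]
    - [15, [78, 22, 0], 0]
    - [15, [102, 26, 0], 0]
    - [15, [111.8, 28.4, 0], 0]

```text
time: 27.4
position: [640.5, -228.1, 134.7]
tcp_rot: [[0.998, 0.063, -0.002], [0.063, -0.998, 0.001], [-0.002, -0.001, -1.0]]
wrist_force: [0.2, -0.5, -2.3]
width: 0.331
```

>>> apply_moves:
  deltas:
    - [15, [0, 0, 5], 0]
    - [15, [0, 0, 16], 0]
    - [15, [0, 0, 28], 0]
    - [15, [0, 0, 34], 0]
    - [15, [0, 0, 36], 0]

```text
time: 28.02
position: [639.1, -227.4, 99.8]
tcp_rot: [[0.998, 0.063, -0.001], [0.063, -0.998, 0.001], [-0.001, -0.001, -1.0]]
wrist_force: [0.2, 0.0, -2.5]
width: 0.329
```

```bash
python3 - <<'E'
from bat import *
app(86,118,0,0); app(111.8,28.4,36,0); v=V(snapshot("side")); st(); v=V(snapshot("side"));u,w=map(int,v.proj([640,-229,60])); cv2.imwrite("pics/s15.png",cv2.resize(v.im[w-90:w+60,u-75:u+75],None,fx=4,fy=4)); st()
ex=np.array([0.7245,-0.6892])
P=near(v,(640,-229),45,22,145,True); L=P[:,:2]@ex
for z in range(30,90,6):
    k=abs(P[:,2]-z)<3
    if k.sum(): print(z,k.sum(),np.round([L[k].min(),L[k].max(),(L[k].min()+L[k].max())/2],1))
print(P[:,2].min(),np.dot([640.8,-228.8],ex))
E
```

```text
t 28.07 pos [ 639.4 -227.5  100. ] yaw 3.61 tilt [-0.001  0.   ] F [-0.   0.1 -2.2] open 27.9 cmd [ 640.  -229.   100.3    3.6]
t 28.12 pos [ 639.7 -227.6  100.5] yaw 3.61 tilt [-0.  0.] F [ 0.1 -0.3 -2.3] open 28.1 cmd [ 640.  -229.   100.3    3.6]
30 2 [613.6 615.4 614.5]
36 29 [597.5 632.3 614.9]
42 33 [596.5 629.6 613. ]
48 36 [595.2 630.8 613. ]
54 39 [592.9 632.6 612.7]
60 61 [592.9 637.6 615.2]
66 59 [592.9 637.4 615.2]
72 62 [592.3 643.8 618. ]
78 96 [592.8 643.4 618.1]
84 117 [593.5 643.9 618.7]
32.17191310104886 621.94856
```

View pics/s15.png

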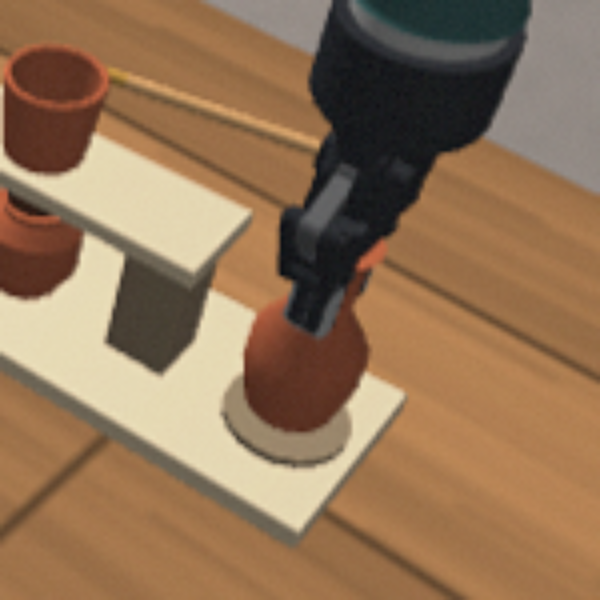

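```bash
python3 - <<'E'
from bat import *
v=V(snapshot("side")); st()
h=cv2.cvtColor(v.im,cv2.COLOR_BGR2HSV); m=(h[...,0]<12)&(h[...,1]>110)
for z in (50,60,70,80):
    for c in ((640.5,-228.9),):
        u,w=v.proj([*c,z]); r=np.where(m[int(round(w)),int(u)-30:int(u)+30])[0]+int(u)-30
        print(z,round(u,1),round(w,1),r.min(),r.max(),(r.min()+r.max())/2)
hh=(h[...,1]>70)&(h[...,2]<160)
print(v.proj([640,-229,60]),v.proj([643,-229,60]),v.proj([640,-226,60]))
# disc centre in side frame
P=near(v,(640,-229),40,19,24); print(rect(P),len(P))
E
```

```text
t 28.18 pos [ 640.  -227.7  100.9] yaw 3.61 tilt [ 0. -0.] F [ 0.8  0.7 -1.4] open 28.6 cmd [ 640.  -229.   100.3    3.6]
50 432.5 258.6 419 447 433.0
60 433.7 255.2 419 449 434.0
70 434.9 251.9 419 449 434.0
80 436.2 248.4 421 448 434.5
(np.float64(433.60181923911625), np.float64(255.39941023874047)) (np.float64(434.4024587521569), np.float64(254.6135615316645)) (np.float64(432.25894609146314), np.float64(254.59080549362963))
(array([ 632.2, -228.2]), array([69.2, 48.2]), -73.45) 284
```

The bottle is centred over the disc to within about 1 pixel (roughly 2 mm) in the side view. I'll lower it.

>>> apply_moves:
  deltas:
    - [15, [0, 0.8, 3], 0]
    - [15, [0, 0.8, 6], 0]
    - [15, [0, 0.8, 8], 0]
    - [15, [0, 0.8, 10], 0]
    - [15, [0, 0.8, 11.5], 0]

```text
time: 28.8
position: [639.9, -228.4, 89.0]
tcp_rot: [[0.998, 0.063, -0.0], [0.063, -0.998, 0.0], [-0.0, -0.0, -1.0]]
wrist_force: [-1.0, 1.3, 5.9]
width: 0.327
```

```bash
python3 -c "
from h import *
app(0,.8,11.5,0); st()"
```

```text
t 28.8 pos [ 639.9 -228.4   89. ] yaw 3.61 tilt [-0.  0.] F [-1.   1.3  5.9] open 27.9 cmd [ 640.1 -229.8   88.8    3.6]
```

>>> apply_moves:
  deltas:
    - [32, [0, 0, 0], 0]
    - [40, [0, 0, 0], 0]
    - [50, [0, 0, 0], 0]
    - [62, [0, 0, 0], 0]
    - [70, [0, 0, 0], 0]

```text
time: 29.42
position: [640.0, -228.5, 89.2]
tcp_rot: [[0.998, 0.063, 0.0], [0.063, -0.998, -0.0], [0.0, 0.0, -1.0]]
wrist_force: [-0.2, -0.4, 0.2]
width: 0.823
```

>>> apply_moves:
  deltas:
    - [70, [0, 0, 0], 0]
    - [70, [0, 0, -12], 0]
    - [70, [0, 0, -35], 0]
    - [70, [0, 0, -65], 0]
    - [70, [0, 0, -95], 0]

```text
time: 30.05
position: [640.1, -228.5, 186.0]
tcp_rot: [[0.998, 0.063, 0.001], [0.063, -0.998, -0.0], [0.001, 0.0, -1.0]]
wrist_force: [-0.9, -0.8, 1.0]
width: 0.821
```

>>> apply_moves:
  deltas:
    - [70, [-10, 0, -10], 0]
    - [70, [-50, 20, -20], 0]
    - [70, [-100, 45, -30], 0]
    - [70, [-150, 70, -30], 0]
    - [70, [-190, 90, -30], 0]

```text
time: 30.68
position: [453.2, -330.5, 213.7]
tcp_rot: [[0.998, 0.062, -0.001], [0.062, -0.998, 0.0], [-0.001, -0.0, -1.0]]
wrist_force: [0.3, -0.6, -0.9]
width: 0.82
```

>>> apply_moves:
  deltas:
    - [70, [0, 30, 0], 0]
    - [70, [0, 60, 0], 0]
    - [70, [0, 70, 0], 0]
    - [70, [0, 70, 0], 0]
    - [70, [0, 70, 0], 0]

```text
time: 31.3
position: [460.2, -398.8, 213.8]
tcp_rot: [[0.998, 0.064, -0.001], [0.064, -0.998, 0.001], [-0.001, -0.001, -1.0]]
wrist_force: [-0.2, -0.0, 0.5]
width: 0.822
```

```bash
python3 - <<'E'
from bat import *
app(0,0,-95,0);app(-190,90,-30,0);app(0,70,0,0);st()
for n in("side","top"):
    v=bat(n,100,112)
    for k,c,r,z0,z1 in(("cup",(630,-69),40,153,162),("bottle",(640,-229),32,129,138),("jar",(630,-69),40,70,80)):
        P=near(v,c,r,z0,z1,True)
        if len(P)>3: print(n,k,len(P),round(np.median(P[:,2]),1),cv2.minEnclosingCircle(P[:,:2].astype(np.float32)))
    P=near(v,(576,392),50,84,96); print("glaze",len(P),cv2.minEnclosingCircle(P[:,:2].astype(np.float32)) if len(P) else 0)
    cv2.imwrite(f"pics/{n}16.png",cv2.resize(v.im[90:330,110:510],None,fx=2,fy=2))
E
```

```text
t 31.3 pos [ 460.2 -398.8  213.8] yaw 3.66 tilt [-0.001  0.001] F [-0.2 -0.   0.5] open 70.2 cmd [ 460.4 -401.3  213.8    3.6]
side 1561 [4.100000e-03 9.000000e-04 1.074921e+02] (array([630.6, -68.8]), array([209.6,  62.4]), -86.33) plane (array([630. , -69.4]), array([209.1,  61.4]), -85.89)
side cup 154 156.3 ((630.3726806640625, -68.50108337402344), 28.017044067382812)
side bottle 194 133.7 ((639.8768920898438, -229.41546630859375), 18.91873550415039)
side jar 54 75.7 ((621.4249267578125, -70.5676040649414), 17.712467193603516)
glaze 256 ((578.4580688476562, 390.97503662109375), 31.878854751586914)
top 1519 [-2.500000e-03  0.000000e+00  1.069371e+02] (array([630., -70.]), array([210.7,  61.1]), -86.64) plane (array([629.7, -69.6]), array([209.9,  60.7]), -87.03)
top cup 93 157.0 ((628.6642456054688, -67.66718292236328), 27.15005111694336)
top bottle 155 133.5 ((637.2387084960938, -229.47613525390625), 17.98282241821289)
glaze 455 ((576.1574096679688, 392.0499267578125), 31.358844757080078)
```

View pics/side16.png

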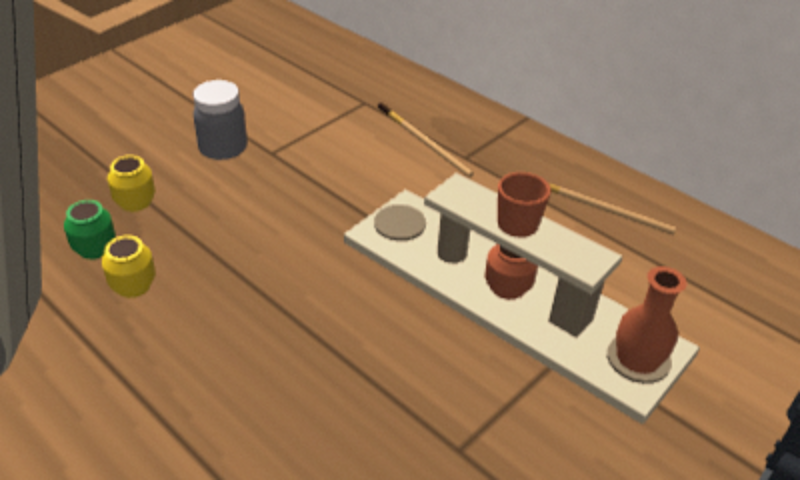

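View pics/top16.png

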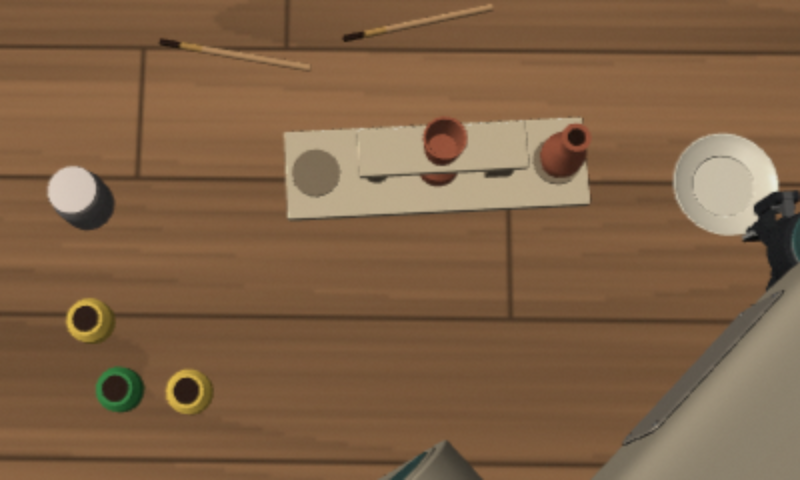

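Everything is standing as asked and the robot is clear at z ≈ 214, so I'll hand in.

```bash
python3 -c "
from workcell import close_job
print(close_job())"
```

```text
the job is handed in; nothing more can be done
None
```

The kiln shelf is loaded as asked and the job is handed in, at about 31 s of the 109 s allowed; no verdict was reported. The order was jar, bat, cup, then the bottle on the disc next to the square post. Everything was let go, and the gripper was clear at about 214 mm height.

Last checks, against targets measured in the first pictures (heights above the table):

| Part | Offset from target | Upright or level |
|---|---|---|
| Jar | about 2–2.5 mm from the middle between the posts, measured before the bat went on | upright, top about 75 mm |
| Bat | within 1 mm, and within about 0.7° of the shelf line | level, top about 107 mm |
| Cup | about 1–2 mm from the middle of the bat | upright, rim about 157 mm |
| Bottle | about 1–3 mm from the disc's middle | upright, top about 133.5 mm |
| Glaze jar | position as at the start | standing |

- **Disagreements:** The two cameras differ by about 2 mm. For the bottle that means x = 639.9 mm from the side and 637.2 mm from the top, with a target of 640.
- **Not usable:** The last side-view reading of the jar alone (x = 621) came from the small part still visible under the bat. The picture shows the jar still standing in its place.

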